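# Bed a V-block against its stop with a trigger clamp, then let the clamp off

## Task

Bed the steel V-block squarely against the upright end stop with the trigger clamp: pump the clamp's trigger until its jaw presses the block tight against the stop. Then press the release lever, the paddle under the little guard, so that the jaw runs fully back and leaves the block standing flush against the stop. Move the block and the jaw only by means of the trigger and the lever, never by pushing them directly, and leave the loupe, the oil dropper and the parts cup where they stand.

Things in the scene. Friction and masses are not known exactly. Their poses are not given: they have to be found in the camera images.
- clamp: bench trigger clamp, base plate 355x90x8 mm. Origin on the bench below the trigger's pivot; x along the clamp, the way the jaw advances (away from the robot), y left, z up. Offsets (x, y, z) below: this frame, mm, at rest. In order along x: fixed grip, trigger, dark housing (x -30 to 83, 38 wide, up to z 62, ears at the pivot to 72), paddle, jaw, V-block, stop
- grip_back (a point): point on the back (robot's side) of the black fixed grip, at (-47, 0, 83). The grip is a bar 18 mm thick, 26 mm wide, leaning back 34 degrees from vertical, its top towards -x at about z 125. Axes as the clamp's
- trigger_front (a point): point on the front (+x) face of the black trigger, at (-3, 0, 105); moves with it. A bar 12 mm thick, 20 wide, pivoted at (0, 0, 60), top end at z 143, leaning back 12 degrees at rest, 34 squeezed (parallel to the grip, 2 mm from it). Trigger and grip measure 50 mm across here at rest, 32 squeezed. Pinch both, tool along the grip, or push the trigger to the grip
- trigger (a joint): trigger angle, rad: 0 at rest, 0.38 fully squeezed; sprung (3 to 6 N at trigger_front, up to 14 N while it moves the jaw, about 20 N when tight). Each stroke squeezed beyond 0.33 and let back below 0.03 moves the jaw 6 mm on, and the ratchet holds it; 5 to 8 strokes make it tight. After that the trigger stalls or slips a tooth, the jaw stays, and further pumping does no harm
- jaw: the sliding jaw: toothed steel bar through the housing (its tail reaches back below the grip to x -90, up to z 39) with a black head, 20x36x36 mm, at its front, and the rubber pad it carries. Its origin lies at the clamp's origin with the jaw fully back and moves along the clamp's x with it, by up to 70 mm
- jaw_front (a point): front of the black head at (145, 0, 27) with the jaw fully back. Its clamp x less 145 is the jaw's advance: steps of 6 mm a stroke. A return spring (3 to 4 N) runs it back to 0 in about half a second while the release lever is pressed and the trigger is at rest
- pad_face (a point): centre of the pad's front face, at (158, 0, 27) with the jaw back; the pad is sprung: it gives up to 6 mm against the head, with 5 to 11 N
- release_pad (a point): centre of the upper face of the release paddle, at (105, 0, 68) at rest; moves with the lever. The paddle is 26 mm wide and 22 mm long, its face slopes up towards +x at 30 degrees, so it is pressed along a line 30 degrees from vertical, down and forward. It turns about an axis along y at (65, 0, 45)
- release (a joint): release lever angle, rad: 0 at rest, 0.22 fully pressed (10 mm at the paddle, about 8 N); it frees the jaw beyond about 0.15 and springs back when let go
- stop: dark steel end stop on the base plate, face 56 mm wide and 38 mm high, set at a different place along the clamp each time (origin at x 240 to 256, z 8). Origin at its underside, 12.5 mm behind (+x) its face; axes as the clamp's
- stop_face (a point): centre of the stop's face, which looks towards the jaw (-x); axes as the clamp's
- v_block: loose ground steel V-block, 44 mm along its x, 40 mm along y, 34 mm high, 0.4 kg, standing on the base plate between pad and stop, free of both and a little askew. Origin at the centre of its underside; flush when its x axis is parallel to the clamp's and its origin 22 mm from stop_face
- loupe: black eye loupe, 39 mm wide, 34 mm high, bystander to the left of the clamp; origin at its underside
- oil_dropper: small brown dropper bottle, 33 mm wide, 102 mm high, bystander to the right of the clamp; origin at its underside
- parts_cup: small pale cup, 56 mm wide, 28 mm high, bystander to the right of the clamp; origin at its underside
- guard_edge (a point): middle of the lower rear edge of the guard's roof, at (97, 0, 118). The roof is a dark sheet over the paddle, x 97 to 144, 70 mm wide, 3 mm thick, on two posts at x 126 to 144, y +-31 to +-35; open towards the grip. The paddle is reached below this edge with the tool tilted some 25 to 45 degrees, pointing down and forward (+x), not from straight above
Things that resemble listed ones, but are neither listed nor needed, are in the scene too. Leave any blue or red look-alike of the v_block alone.

How it is judged (in metres and radians):
On the way, in this order (a step that is already met when the one before it is completed fails the run):
1. the jaw, pumped forward, presses the block against the stop (contact force between jaw and v_block above 3 N and contact force between v_block and stop above 3 N and x of jaw_front in the frame of clamp above 0.16 m), for 0.3 s.
2. the release lever is pressed and the jaw runs fully back (value of joint release above 0.1 rad and x of jaw_front in the frame of clamp below 0.148 m), for 0.05 s.
At the end, for the whole second after the job is handed in: the jaw fully back (within 3 mm), trigger and release lever sprung back to rest, and the V-block upright and still, flush against the stop: gap under 2.5 mm, square to it within 3 degrees, within 12 mm of the clamp's middle line (x of jaw_front in the frame of clamp below 0.148 m and value of joint each of trigger, release below 0.05 rad and x of v_block in the frame of stop_face between -0.0245 and -0.019 m and y of v_block in the frame of stop_face between -0.012 and 0.012 m and angle between the x axis of v_block and the x axis of stop, either way round below 0.05 rad and angle between v_block's own z axis and vertical below 0.05 rad and linear speed of v_block below 0.01 m/s); the robot touches nothing.
It fails at once if the robot pushes the V-block itself (contact force between any of the fingers, the arm and v_block above 1 N).
It fails at once if the robot pushes the jaw itself (contact force between any of the fingers, the arm and jaw above 1 N).
It fails at once if a bystander is shifted more than 20 mm (distance of any of loupe, oil_dropper, parts_cup from where it was at the start of the episode above 0.02 m).
It also fails if it takes over 58 s, if anything falls off the work surface, if the arm or the gripper's body presses on something with over 40 N, if the wrist force passes 120 N, or if a joint passes its speed limit or range.

## Robot

A 7-joint arm with a two-finger parallel gripper is mounted at the origin on a cart in front of the work surface, level with it; the furniture and walls round the work are solid. World frame = base frame: x ahead of the robot, y to its left, z up, the work surface at z = 0. Lengths are in m, angles in degrees, forces in N, time in s.
With the tool pointing down it reaches from about 0.35 to 0.9 m from the base axis. Payload 8.1 kg.
Tool frame: the origin (TCP) lies on the centre line of the jaws, within the pads' length; the fingertips stand 11 mm ahead of it and the grasp point (between the pads) lies 8 mm behind it; z points along the fingers, y is the line along which they close (so a half turn about z gives the same grasp; the last joint's range is limited). The gripper opens to 85 mm and grips with 20 to 120 N. Pads are 22 mm wide; open, the fingers measure 114 mm over their backs; the gripper's body (76 mm by 85 mm) begins 54 mm behind the grasp point. The pads swing forward as they close: fully open they stand 13 mm farther back than shut.
Start: joints at [60.126, 24.895, 1.432, 90.138, -0.665, 64.973, -4.303], TCP at [0.254, -0.571, 0.242] pointing down, gripper open.
Joint ranges: [-149.89, 149.89], [-25.12, 119.58], [-72.63, 75.52], [4.76, 147.25], [-75.54, 255.54], [6.69, 114.76], [-157.13, 157.13]. Speed limits (degrees/s): [127.2, 127.2, 172.46, 172.46, 180, 180, 180].

## Interface

Orientations are given as a 3x3 rotation matrix whose columns are the frame's x, y, z axes.
In Python, from bench import robot, viewer, order gives the robot as it stands.
- The arm moves only by the tool drive_tool, never from a script. Its argument "steps" is text: rows parted by semicolons, each of 5 numbers parted by spaces: the gripper's target within -1 to 1 (shut at 1, half-way at 0, fully open at -1), then the shift along the world's x, y, z in m, then the turn about the world's z in rad. In form: grip x y z twist; .... A call has 1 to 8 rows; each row shifts and turns the commanded pose from where the row before left it; what a row does not reach is not made up. A row lasts 1/12 s, in which the tool goes at most 41.7 mm and 7.16 degrees, less where a joint would pass 70% of its speed; a pose out of reach is approached as far as the arm can. A call is refused whole if a number of a shift passes 0.0417 or a number of a turn 0.125, either way. A call with a gripper value outside its range is refused whole. The fingers move at their own pace and stop on an object; "grip_force" is the grip in N (left out, the last holds). Time passes only in rows, so rows that do not move let the fingers close. It gives the time, the measured TCP pose, the force, the opening and the grip force at its end, in the units of the state.
- robot.get_state(): the state, without advancing time (a new reading comes with each control period).
- viewer.read_camera(name): name is "side" or "top" or "wrist"; returns (picture, depth): 480x640x3 uint8, blue, green, red; 480x640 float32, m along the optical axis (not along the pixel's ray), 0 where there is no reading.
- viewer.camera_info(name): a dict with "intrinsics" (3x3 intrinsics, pixels), "R" (3x3) and "t" (3): a world point X has camera coordinates R X + t; the wrist camera has in their place "T_tool_cam" (4x4, takes a point from camera to tool coordinates, whose origin is the TCP and whose axes are the flange's). Camera axes: x right, y down, z forward; pixel columns grow to the right and rows downward; lengths in m; the calibration is good to about 2 mm. A picture is of the moment at which its call begins: read the wrist's pose just before it. camera_info takes no time and is no camera call.
- order.job_done(): hands the job in; it is judged then, once.
The state is a dict: "time": time; "joint_positions": joint angles; "qvel": joint speeds; "joint_torque": joint torques, N m; "eef_pos": TCP position; "tcp_rot": TCP orientation; "wrist_force": force on the tool from outside, world axes, zero at the start; "ft_torque": the same for the moment, N m; "finger_gap": finger opening in m; "grasp_force": force on a finger pad.
Only numpy, scipy, OpenCV 4.12 (cv2) and the standard library are available. Lean on these libraries where they do the work, as an engineer would, in place of code of your own. Each camera call takes 0.05 s, during which the arm holds its last target. There are 200 camera calls.

## Working session

There is one attempt and no reset: what is moved stays moved. The work goes in short steps, Python scripts to look and compute and a tool call to move; the robot and the scene stay as the last step left them, time stands still between calls to the robot, and variables do not carry over. Pictures are saved under pics/ and viewed, at most 10 in all, crops included, and the job is handed in when it is done.

Besides the shell and the picture viewer there is one more tool, called after "Call:" by a JSON object that holds its "op" and its "data", one argument or row to a line. drive_tool: Moves the arm, as the interface text tells. Its arguments: {"type":"object","properties":{"steps":{"type":"string"},"grip_force":{"type":"number"}},"required":["steps"]}

```bash
mkdir -p pics; cat > h.py <<'E'
import numpy as np,cv2
from bench import robot,viewer,order
def cam(n,f=None):
    s=robot.get_state(); im,d=viewer.read_camera(n); i=viewer.camera_info(n)
    if f: cv2.imwrite(f'pics/{f}.png',im)
    K=np.array(i['intrinsics'])
    if n=='wrist':
        T=np.array(i['T_tool_cam']); W=np.eye(4); W[:3,:3]=s['tcp_rot']; W[:3,3]=s['eef_pos']; M=W@T
    else:
        M=np.eye(4); R=np.array(i['R']); M[:3,:3]=R.T; M[:3,3]=-R.T@np.array(i['t'])
    np.savez(f'{n}.npz',im=im,d=d,K=K,M=M); return im,d,K,M
def pt(u,v,d,K,M):
    z=np.median([x for x in d[v-1:v+2,u-1:u+2].ravel() if x>0] or [0])
    return (M@np.r_[np.linalg.inv(K)@[u*z,v*z,z],1])[:3]
def cloud(d,K,M):
    v,u=np.nonzero(d>0); z=d[v,u]
    P=np.linalg.inv(K)@np.stack([u*z,v*z,z])
    return (M[:3,:3]@P).T+M[:3,3],u,v
E
python3 - <<'E'
from h import *
cam('top','top0');cam('side','side0')
s=robot.get_state(); print(s)
E
```

```text
{'time': 0.1, 'joint_positions': array([60.12741641, 24.93189945,  1.43198268, 90.18467766, -0.66585295,
       64.97332444, -4.3050101 ]), 'qvel': array([-0.02602222,  0.06897912,  0.0461129 , -0.23060657, -0.06664758,
       -0.02654789, -0.00603245]), 'joint_torque': array([ 3.27154019e-03, -6.71762824e+01,  1.02844108e+00, -3.16906893e+01,
        1.59079075e-02,  7.20553930e-03,  7.35600423e-06]), 'eef_pos': array([ 0.25391907, -0.57060905,  0.2416054 ]), 'tcp_rot': array([[ 9.13641668e-01,  4.06519906e-01, -6.84829733e-04],
       [ 4.06520466e-01, -9.13640823e-01,  1.24820786e-03],
       [-1.18267059e-04, -1.41881201e-03, -9.99998986e-01]]), 'wrist_force': array([-0.60565363,  0.39497603, -0.5061783 ]), 'ft_torque': array([-0.00905369, -0.03860152,  0.01509367]), 'grasp_force': 0.0, 'finger_gap': 0.08535425469957199}
```

View pics/top0.png

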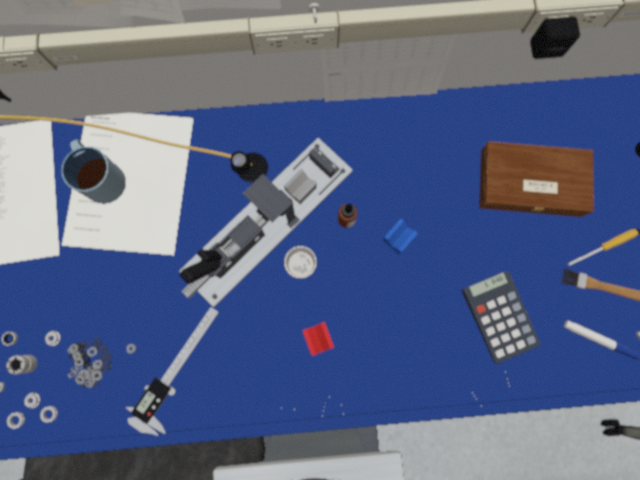

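View pics/side0.png

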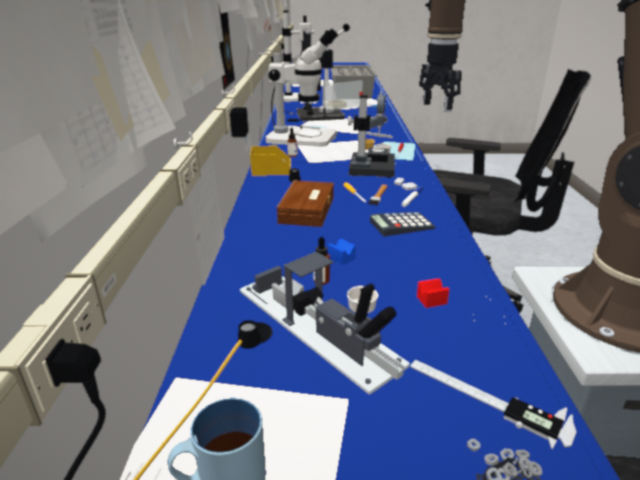

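The top picture shows the clamp from (183,272)-(215,305), its grip end, to (350,170), its stop end. The V-block is at (300,185), the loupe at (250,165), the dropper at (347,215) and the cup at (300,262). The red block at (318,338) and the blue one at (400,236) are look-alikes. The grey block on the base plate is the one meant.

```bash
python3 - <<'E'
from h import *
for n,box in (('top',(170,360,130,310)),('side',(235,415,245,395))):
    f=np.load(n+'.npz'); im,d,K,M=[f[k] for k in('im','d','K','M')]
    P,u,v=cloud(d,K,M); hsv=cv2.cvtColor(im,cv2.COLOR_BGR2HSV)[v,u]
    b=(u>box[0])&(u<box[1])&(v>box[2])&(v<box[3])
    print(n,'bench z',np.median(P[b&(hsv[:,1]>150)][:,2]))
    pl=b&(hsv[:,1]<70)&(hsv[:,2]>150)&(P[:,2]>.002)&(P[:,2]<.016)
    # exclude cup by largest component
    m=np.zeros(d.shape,np.uint8); m[v[pl],u[pl]]=1
    m2=cv2.morphologyEx(m,cv2.MORPH_CLOSE,np.ones((3,3)))
    c,l,st,_=cv2.connectedComponentsWithStats(m2); print(st[np.argsort(-st[:,4])[:4]])
    gd=b&(P[:,2]>.105)&(P[:,2]<.135)&(hsv[:,2]<110)
    for nm,k in(('plate',pl),('roof',gd)):
        Q=P[k]; 
        print(nm,k.sum(),cv2.minAreaRect((Q[:,:2]*1000).astype(np.float32)),np.median(Q[:,2]))
E
```

```text
top bench z 0.0008077502386178992
[[     0      0    640    480 300669]
 [   272    138     80     83   1986]
 [   198    216     96     94   1955]
 [   171    131     21    125   1477]]
plate 5757 ((584.2508544921875, 45.22593688964844), (335.6238098144531, 339.4208068847656), 88.05268859863281) 0.008391603303498973
roof 1488 ((529.7205200195312, 88.30839538574219), (70.09966278076172, 210.58840942382812), 39.68090057373047) 0.12178187594347767
side bench z 0.0006051795604058996
[[     0      0    640    480 303598]
 [   240    283    152    111   2989]
 [   236    385     71     10    323]
 [   379    344     36     25    182]]
plate 3430 ((564.9380493164062, 46.91850280761719), (276.8885498046875, 325.8883056640625), 7.153147220611572) 0.008479602624827942
roof 1068 ((526.1299438476562, 85.861328125), (71.25932312011719, 212.3620147705078), 42.581790924072266) 0.12141334361379005
```

Call:
{"op": "drive_tool", "data": {
  "steps": "-1 0.03 0.0417 0 0;-1 0.03 0.0417 0 0;-1 0.03 0.0417 0 0;-1 0.03 0.0417 0 0;-1 0.03 0.0417 0 0;-1 0.03 0.0417 0 0;-1 0.03 0.0417 0 0;-1 0.03 0.0417 0 0"
}}

```text
time: 0.77
eef_pos: [0.4494, -0.2985, 0.2422]
tcp_rot: [[0.914, 0.406, -0.0], [0.406, -0.914, 0.0], [-0.0, -0.0, -1.0]]
wrist_force: [0.9, -0.0, -0.3]
finger_gap: 0.0855
grasp_force: 0.0
```

```bash
python3 - <<'E'
from h import *
f=np.load('top.npz'); im,d,K,M=[f[k] for k in('im','d','K','M')]
P,u,v=cloud(d,K,M); hsv=cv2.cvtColor(im,cv2.COLOR_BGR2HSV)[v,u]
X=np.full(d.shape+(3,),np.nan); X[v,u]=P
pl=(hsv[:,1]<70)&(hsv[:,2]>150)&(P[:,2]>.005)&(P[:,2]<.012)
m=np.zeros(d.shape,np.uint8); m[v[pl],u[pl]]=1
c,l,st,_=cv2.connectedComponentsWithStats(m)
Q=np.vstack([X[l==l0] for l0 in [i for i in range(1,c) if 180<=st[i,0]<320 and 130<=st[i,1]<320 and st[i,4]>25 and st[i,0]+st[i,2]<356 and st[i,0]>=180]])
print('plate',cv2.minAreaRect((Q[:,:2]*1000).astype(np.float32)), cv2.boxPoints(cv2.minAreaRect((Q[:,:2]*1000).astype(np.float32))))
for nm,lo,hi,bx in(('roof',.115,.128,(240,300,170,225)),):
    k=(P[:,2]>lo)&(P[:,2]<hi)&(u>bx[0])&(u<bx[1])&(v>bx[2])&(v<bx[3])
    r=cv2.minAreaRect((P[k][:,:2]*1000).astype(np.float32)); print(nm,r,cv2.boxPoints(r),np.median(P[k][:,2]))
c=im[130:310,170:360]; cv2.imwrite('pics/c.png',cv2.resize(c,None,fx=4,fy=3.3333,interpolation=cv2.INTER_CUBIC)[:600])
E
```

```text
plate ((546.2417602539062, 14.150527954101562), (161.15228271484375, 356.36187744140625), 40.68558883666992) [[ 368.98346    96.736626]
 [ 601.2985   -173.49197 ]
 [ 723.50006   -68.43557 ]
 [ 491.185     201.79303 ]]
roof ((582.296142578125, 25.280906677246094), (70.99301147460938, 47.0863151550293), 39.982513427734375) [[539.96954   20.512215]
 [570.22504  -15.56723 ]
 [624.62274   30.049599]
 [594.36725   66.12904 ]] 0.12194703933249901
```

View pics/c.png

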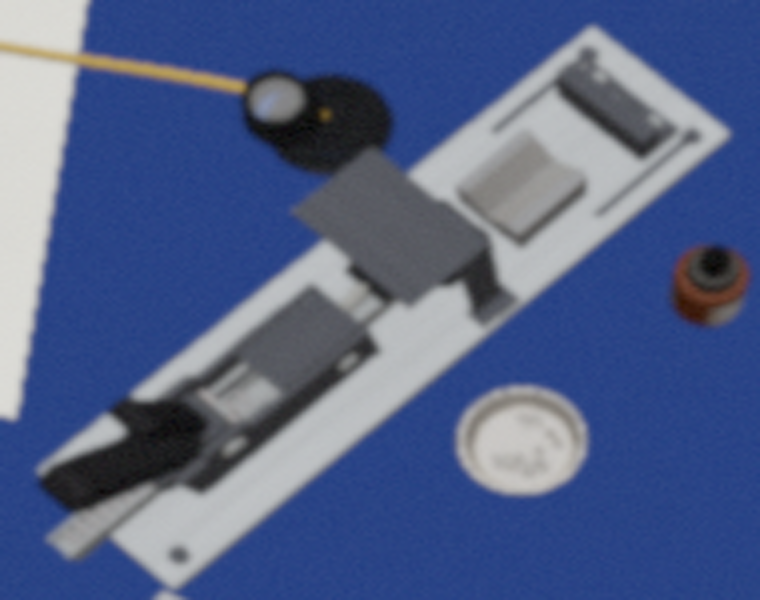

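The clamp's x axis points along about -50° in the world, with its origin near (0.505, 0.118). The drive offers no tilt, so I'll test what the arm does to the orientation at its reach limit, well clear in the air.

Call:
{"op": "drive_tool", "data": {
  "steps": "1 0 0 0.0417 0;1 0 0 0.0417 0;1 0 0 0.0417 0;1 0 0 0.0417 0;1 0 0 0.0417 0;1 0 0 0.0417 0;1 0 0 0.0417 0;1 0 0 0.0417 0"
}}

```text
time: 1.43
eef_pos: [0.4481, -0.3001, 0.5777]
tcp_rot: [[0.914, 0.407, -0.0], [0.407, -0.914, -0.0], [-0.0, 0.0, -1.0]]
wrist_force: [1.2, -0.9, 0.2]
finger_gap: 0.0005
grasp_force: 0.0
```

```bash
python3 - <<'E'
from h import *
s=robot.get_state(); print(s['joint_positions'],s['eef_pos'])
f=np.load('top.npz'); d,K,M=[f[k] for k in('d','K','M')]
C=[]
for u,v in((318,137.5),(353,169.6),(179.5,271),(213,306.4)):
    r=M[:3,:3]@np.linalg.inv(K)@[u,v,1]; C.append(M[:3,3]+r*(.008-M[2,3])/r[2])
C=np.array(C);print(C.round(4)); dv=C[0]+C[1]-C[2]-C[3]; print(np.degrees(np.arctan2(dv[1],dv[0])),np.linalg.norm(dv)/2,C.mean(0))
P,u,v=cloud(d,K,M); k=P[:,2]>.15; print('tall',np.unique((P[k]//.1).astype(int)[:,:2],axis=0).tolist(), P[:,0].max(),P[:,1].min())
E
```

```text
[ 30.97705812  13.18316087  -4.09646698  60.86433634   0.97810205
 105.98175876 -38.75710617] [ 0.44808381 -0.30008939  0.57766582]
[[ 0.7205 -0.0693  0.008 ]
 [ 0.652  -0.1287  0.008 ]
 [ 0.4905  0.1995  0.008 ]
 [ 0.4224  0.1429  0.008 ]]
-49.62154334905393 0.3546984707712904 [0.57136693 0.03611706 0.008     ]
tall [[7, -6], [7, -5], [7, -4], [7, -3], [7, -2], [7, -1], [7, 0], [7, 1], [7, 2], [7, 3], [7, 4], [8, -7], [8, -6], [8, -5], [8, -4], [8, -3], [8, -2], [8, -1], [8, 0], [8, 1], [8, 2], [8, 3], [8, 4]] 0.8087859540839677 -0.993516282271941
```

Call:
{"op": "drive_tool", "data": {
  "steps": "1 0 0 0.0417 0;1 0 0 0.0417 0;1 0 0 0.0417 0;1 0 0 0.0417 0"
}}

```text
time: 1.77
eef_pos: [0.4423, -0.297, 0.654]
tcp_rot: [[0.914, 0.405, 0.031], [0.405, -0.914, -0.022], [0.02, 0.033, -0.999]]
wrist_force: [-0.1, 0.4, -0.2]
finger_gap: -0.0001
grasp_force: 0.0
```

```bash
python3 - <<'E'
from h import *
s=robot.get_state(); print(s['joint_positions'],s['eef_pos'],s['tcp_rot'])
E
```

```text
[ 12.29489146  13.98059242  25.01052742  50.20535814  -6.51561613
 114.73224171 -32.41771925] [ 0.44230003 -0.2969753   0.65398776] [[ 0.91399649  0.40451094  0.03132597]
 [ 0.40524317 -0.9139428  -0.02205758]
 [ 0.01970761  0.03285518 -0.9992658 ]]
```

Call:
{"op": "drive_tool", "data": {
  "steps": "1 0 0 0.0417 0;1 0 0 0.0417 0;1 0 0 0.0417 0;1 0 0 0.0417 0"
}}

```text
time: 2.1
eef_pos: [0.424, -0.2851, 0.7157]
tcp_rot: [[0.908, 0.395, 0.141], [0.409, -0.908, -0.094], [0.091, 0.143, -0.986]]
wrist_force: [0.6, -0.7, -0.6]
finger_gap: 0.0002
grasp_force: 0.0
```

```bash
python3 - <<'E'
from h import *
s=robot.get_state(); print(s['joint_positions'],s['eef_pos'],s['tcp_rot'])
E
```

```text
[  4.84577154   9.61908138  32.44524971  47.23769697  -6.16909448
 114.71174089 -32.69864208] [ 0.4240274  -0.28508077  0.71566286] [[ 0.90795396  0.39470916  0.14079877]
 [ 0.40915486 -0.90759296 -0.09416643]
 [ 0.09061962  0.14310728 -0.98554979]]
```

Call:
{"op": "drive_tool", "data": {
  "steps": "1 0 0 0.0417 0;1 0 0 0.0417 0;1 0 0 0.0417 0;1 0 0 0.0417 0;1 0 0 0.0417 0;1 0 0 0.0417 0"
}}

```text
time: 2.6
eef_pos: [0.4069, -0.274, 0.8022]
tcp_rot: [[0.885, 0.359, 0.297], [0.424, -0.884, -0.197], [0.192, 0.301, -0.934]]
wrist_force: [0.0, -0.5, -0.0]
finger_gap: 0.0001
grasp_force: 0.0
```

Call:
{"op": "drive_tool", "data": {
  "steps": "1 0 0 -0.03 0;1 0 0 -0.03 0"
}}

```text
time: 2.77
eef_pos: [0.4075, -0.2757, 0.7432]
tcp_rot: [[0.885, 0.355, 0.301], [0.423, -0.884, -0.202], [0.194, 0.306, -0.932]]
wrist_force: [-0.1, -1.4, -0.3]
finger_gap: -0.0
grasp_force: 0.0
```

```bash
python3 - <<'E'
from h import *
s=robot.get_state(); print(s['joint_positions'],s['eef_pos'],s['tcp_rot'])
E
```

```text
[-17.48309341  -2.29678818  41.27849829  56.74405967   5.20845574
 103.96559471 -40.0246003 ] [ 0.40746708 -0.27568908  0.74316961] [[ 0.88530444  0.35485438  0.30052359]
 [ 0.42263577 -0.88356281 -0.2017319 ]
 [ 0.19394602  0.30560617 -0.93219623]]
```

Call:
{"op": "drive_tool", "data": {
  "steps": "1 0 0 -0.03 0.12;1 0 0 -0.03 0.12;1 0 0 0 0.12;1 0 0 0 0.12;1 0 0 0 0.12;1 0 0 0 0.12;1 0 0 0 0.12;1 0 0 0 0.12"
}}

```text
time: 3.43
eef_pos: [0.4066, -0.274, 0.6821]
tcp_rot: [[0.155, 0.93, 0.333], [0.969, -0.209, 0.132], [0.192, 0.302, -0.934]]
wrist_force: [-0.8, 0.1, -0.3]
finger_gap: -0.0002
grasp_force: 0.0
```

Call:
{"op": "drive_tool", "data": {
  "steps": "1 0 0 0.02 0.12;1 0 0 0.04 0.11;1 0 0 0.0417 0;1 0 0 0.0417 0;1 0 0 0.0417 0;1 0 0 0.0417 0"
}}

```text
time: 3.93
eef_pos: [0.4327, -0.2706, 0.6831]
tcp_rot: [[0.052, 0.976, 0.21], [0.984, -0.086, 0.156], [0.17, 0.199, -0.965]]
wrist_force: [0.5, 0.5, -1.7]
finger_gap: 0.0001
grasp_force: 0.0
```

```bash
python3 - <<'E'
from h import *
s=robot.get_state(); print(s['joint_positions'],s['eef_pos'],s['tcp_rot'])
E
```

```text
[ 25.44307076  10.60664561  15.26170522  51.13155879 -19.23780746
 113.85664054  27.75625573] [ 0.43271031 -0.27060372  0.68308049] [[ 0.05221891  0.97629545  0.2100485 ]
 [ 0.98401721 -0.08616089  0.15584102]
 [ 0.17024484  0.19855349 -0.96519076]]
```

Call:
{"op": "drive_tool", "data": {
  "steps": "1 0 0 0.0417 0;1 0 0 0.0417 0;1 0 0 0.0417 0;1 0 0 0.0417 0"
}}

```text
time: 4.27
eef_pos: [0.4364, -0.2612, 0.703]
tcp_rot: [[0.053, 0.974, 0.222], [0.987, -0.085, 0.139], [0.155, 0.212, -0.965]]
wrist_force: [0.6, -1.1, -0.3]
finger_gap: -0.0
grasp_force: 0.0
```

```bash
python3 - <<'E'
from h import *
s=robot.get_state(); print(s['joint_positions'],s['eef_pos'],s['tcp_rot'])
E
```

```text
[ 50.31342809  12.89319158 -24.9777101   45.36106351  -8.26085055
 114.62283926  18.26635346] [ 0.43639879 -0.26117126  0.70298399] [[ 0.05250462  0.97355745  0.22232667]
 [ 0.98657151 -0.0850495   0.13943901]
 [ 0.15466066  0.21201996 -0.96494954]]
```

Call:
{"op": "drive_tool", "data": {
  "steps": "1 0 0 0.0417 0;1 0 0 0.0417 0;1 0 0 0.0417 0;1 0 0 0.0417 0;1 0 0 0.0417 0;1 0 0 0.0417 0;1 0 0 0.0417 0;1 0 0 0.0417 0"
}}

```text
time: 4.93
eef_pos: [0.4289, -0.2136, 0.8288]
tcp_rot: [[0.072, 0.888, 0.455], [0.993, -0.107, 0.05], [0.093, 0.448, -0.889]]
wrist_force: [-0.3, -0.7, -0.4]
finger_gap: 0.0003
grasp_force: 0.0
```

```bash
python3 - <<'E'
from h import *
s=robot.get_state(); print(s['joint_positions'],s['eef_pos'],s['tcp_rot'])
E
```

```text
[ 52.00120102   8.65166206 -30.41399245  33.44780891  -9.36547876
 114.70870722  11.61309891] [ 0.42892238 -0.21355496  0.82875374] [[ 0.07218453  0.88759477  0.45493398]
 [ 0.99303464 -0.1065436   0.05030577]
 [ 0.09312144  0.4481339  -0.88910315]]
```

Call:
{"op": "drive_tool", "data": {
  "steps": "1 0 0 0.0417 0;1 0 0 0.0417 0;1 0 0 0.0417 0;1 0 0 0.0417 0"
}}

```text
time: 5.27
eef_pos: [0.4268, -0.194, 0.8873]
tcp_rot: [[0.083, 0.823, 0.561], [0.994, -0.11, 0.015], [0.074, 0.557, -0.828]]
wrist_force: [0.2, -0.1, 0.3]
finger_gap: -0.0004
grasp_force: 0.0
```

```bash
python3 - <<'E'
from h import *
s=robot.get_state(); print(s['joint_positions'],s['eef_pos'],s['tcp_rot'])
z=s['tcp_rot'][:,2]; print(np.degrees(np.arctan2(z[1],z[0])),np.degrees(np.arccos(-z[2])))
E
```

```text
[ 45.73209382   7.36718924 -23.37329273  26.58979739 -11.82521485
 114.70815333   9.23173033] [ 0.42680095 -0.19397358  0.88732234] [[ 0.08324948  0.82343645  0.56126814]
 [ 0.99377745 -0.11042289  0.01460047]
 [ 0.07399941  0.55656014 -0.82750522]]
1.4901191591944933 34.156689322912825
```

Call:
{"op": "drive_tool", "data": {
  "steps": "1 0 0 -0.0417 -0.112;1 0 0 -0.0417 -0.112;1 0 0 -0.0417 -0.112;1 0 0 -0.0417 -0.112;1 0 0 -0.0417 -0.112;1 0 0 -0.0417 -0.112;1 0 0 -0.0417 -0.112;1 0 0 -0.0417 -0.112"
}}

```text
time: 5.93
eef_pos: [0.4284, -0.193, 0.5863]
tcp_rot: [[0.781, 0.482, 0.398], [0.62, -0.676, -0.397], [0.078, 0.557, -0.827]]
wrist_force: [0.8, 1.0, -0.3]
finger_gap: -0.0004
grasp_force: 0.0
```

Call:
{"op": "drive_tool", "data": {
  "steps": "1 0.008 0.03 -0.034 0;1 0.008 0.03 -0.034 0;1 0.008 0.03 -0.034 0;1 0.008 0.03 -0.034 0;1 0.008 0.03 -0.034 0;1 0.008 0.03 -0.034 0;1 0.008 0.03 -0.034 0;1 0.008 0.03 -0.034 0"
}}

```text
time: 6.6
eef_pos: [0.4736, -0.0144, 0.3773]
tcp_rot: [[0.787, 0.486, 0.38], [0.613, -0.684, -0.395], [0.068, 0.544, -0.836]]
wrist_force: [-0.8, -0.7, 0.5]
finger_gap: 0.0
grasp_force: 0.0
```

```bash
cat > st.py <<'E'
from h import *
def st():
    s=robot.get_state(); z=s['tcp_rot'][:,2]; a=np.radians(-49.7); D=np.array([np.cos(a),np.sin(a)]);p=(s['eef_pos'][:2]-[.504,.1175])*1000
    print(s['time'],s['joint_positions'].round(1),s['eef_pos'].round(4),'az',np.degrees(np.arctan2(z[1],z[0])).round(1),'tilt',np.degrees(np.arccos(-z[2])).round(1),'R2',s['tcp_rot'][2].round(3),'clamp',(p@D).round(1),(p@[-D[1],D[0]]).round(1),(s['eef_pos'][2]*1000).round(1),'F',s['wrist_force'].round(1))
E
python3 - <<'E'
from st import *
st()
E
```

```text
6.6 [ 47.8  -1.  -71.7 111.7  34.9  61.1 -92.4] [ 0.4736 -0.0144  0.3773] az -46.1 tilt 33.2 R2 [ 0.068  0.544 -0.836] clamp 80.9 -108.5 377.3 F [-0.8 -0.7  0.5]
```

Call:
{"op": "drive_tool", "data": {
  "steps": "1 0.009 0.0175 -0.015 -0.01;1 0.009 0.0175 -0.015 -0.01;1 0.009 0.0175 -0.015 -0.01;1 0.009 0.0175 -0.015 -0.01;1 0.009 0.0175 -0.015 -0.01;1 0.009 0.0175 -0.015 -0.01"
}}

```text
time: 7.1
eef_pos: [0.5275, 0.092, 0.2858]
tcp_rot: [[0.821, 0.449, 0.353], [0.568, -0.711, -0.414], [0.065, 0.541, -0.839]]
wrist_force: [1.7, 0.1, 0.4]
finger_gap: -0.0002
grasp_force: 0.0
```

```bash
python3 - <<'E'
from st import *
st()
a=cam('side')[0]; w=cam('wrist')[0]
im=np.zeros((600,800,3),np.uint8); im[:480,:400]=cv2.resize(a[80:416,200:480],(400,480)); im[:300,400:]=cv2.resize(w,(400,300)); cv2.imwrite('pics/v1.png',im)
E
```

```text
7.1 [  13.2   23.6  -65.3  108.8   55.3   78.2 -128.8] [0.5275 0.092  0.2858] az -49.5 tilt 33.0 R2 [ 0.065  0.541 -0.839] clamp 34.6 1.4 285.8 F [1.7 0.1 0.4]
```

View pics/v1.png

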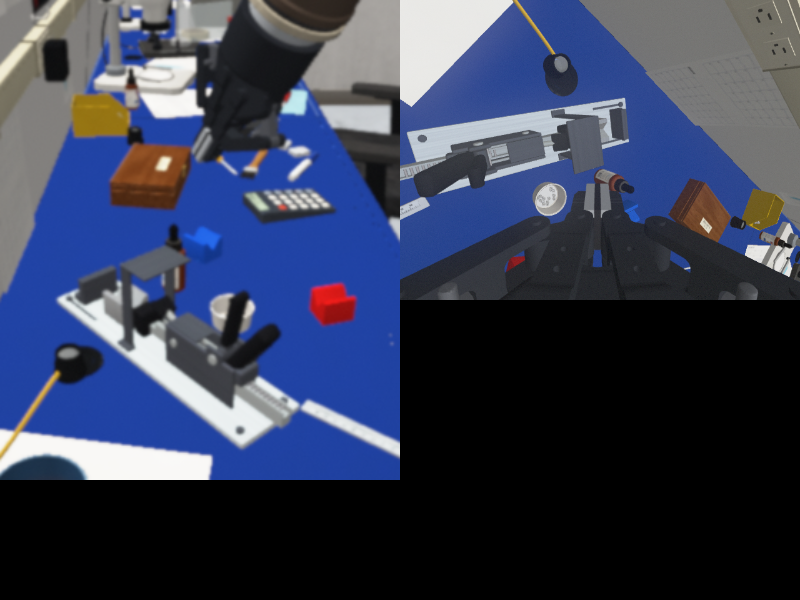

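The side view shows the gripper tilted down and forward along the clamp. The wrist view has the grip at (440,175), the guard roof at (585,140), and the finger tips at (598,185) with knuckles widening behind them. I'll get the gripper's profile from the wrist depth.

```bash
python3 - <<'E'
from st import *
f=np.load('wrist.npz'); d,K,M=[f[k] for k in('d','K','M')]
P,u,v=cloud(d,K,M); s=robot.get_state(); R=s['tcp_rot']; T=((P-s['eef_pos'])@R)*1000
c=viewer.camera_info('wrist'); print(np.array(c['T_tool_cam']).round(3).tolist())
for a in range(-80,15,8):
    k=(T[:,2]>a)&(T[:,2]<a+8)&(abs(T[:,1])<90)&(abs(T[:,0])<45)
    if k.sum(): print(a,k.sum(),np.percentile(T[k,1],[1,99]).round(),np.percentile(T[k,0],[1,99]).round())
# refine clamp: roof & housing top in clamp frame
an=np.radians(-49.7);D=np.array([np.cos(an),np.sin(an)]);Q=(P[:,:2]-[.504,.1175])*1000; X=Q@D;Y=Q@[-D[1],D[0]];Z=P[:,2]*1000
for nm,k in(('roof',(Z>117)&(Z<126)&(X>80)&(X<160)&(abs(Y)<50)),('hous',(Z>59)&(Z<65)&(X>-40)&(X<95)&(abs(Y)<30)),('stop',(Z>43)&(Z<50)&(X>210)&(X<275)&(abs(Y)<40)),('blk',(Z>38)&(Z<45)&(X>160)&(X<225)&(abs(Y)<35)),('trig',(Z>120)&(Z<150)&(X>-45)&(X<20)&(abs(Y)<30))):
    if k.sum()>5: r=cv2.minAreaRect(np.stack([X[k],Y[k]],1).astype(np.float32)); print(nm,k.sum(),r,np.median(Z[k]))
E
```

```text
[[-0.0, -0.964, -0.265, 0.066], [1.0, -0.0, 0.001, -0.001], [-0.001, -0.265, 0.964, -0.131], [0.0, 0.0, 0.0, 1.0]]
-80 10920 [-56.  53.] [ 9. 19.]
-72 14558 [-58.  55.] [ 1. 18.]
-64 12966 [-53.  48.] [-4. 18.]
-56 6165 [-47.  43.] [-7. 18.]
-48 8592 [-40.  36.] [-8. 14.]
-40 4066 [-35.  31.] [-8. 15.]
-32 1559 [-22.  18.] [-10.  14.]
-24 604 [-15.  11.] [ 7. 12.]
-16 852 [-15.  11.] [ 7. 12.]
-8 734 [-15.  11.] [ 7. 12.]
0 500 [-15.  11.] [ 7. 12.]
8 10 [-8.  3.] [11. 11.]
roof 4221 ((118.84230041503906, -0.15974044799804688), (47.82058334350586, 69.95217895507812), 0.19619643688201904) 120.18255825707247
hous 3363 ((28.759071350097656, 0.2998924255371094), (132.37672424316406, 43.815635681152344), 1.1050585508346558) 61.022519644309604
stop 439 ((244.58343505859375, -0.03472137451171875), (13.040643692016602, 56.12377166748047), 0.6482316255569458) 45.140860608936904
blk 231 ((200.6497039794922, -2.6990184783935547), (18.766868591308594, 39.747032165527344), 0.5974785089492798) 40.971083482411515
trig 926 ((-16.31096839904785, -0.2435750961303711), (20.05584716796875, 16.018783569335938), 89.62567138671875) 141.01188272495418
```

Closed, the gripper is 15 mm to each side of its axis over the first 39 mm, and its knuckles then widen in the closing direction. That would foul the guard edge. So the closing axis has to lie across the clamp, and I'll go back up and re-tilt with another roll.

Call:
{"op": "drive_tool", "data": {
  "steps": "1 -0.003 -0.012 0.015 0.121;1 -0.003 -0.012 0.015 0.121;1 -0.003 -0.012 0.015 0.121;1 -0.003 -0.012 0.015 0.121;1 -0.003 -0.012 0.015 0.121;1 -0.003 -0.012 0.015 0.121;1 -0.003 -0.012 0.015 0.121;1 -0.003 -0.012 0.015 0.121"
}}

```text
time: 7.87
eef_pos: [0.5002, 0.0287, 0.3541]
tcp_rot: [[0.355, 0.802, 0.48], [0.934, -0.332, -0.136], [0.05, 0.496, -0.867]]
wrist_force: [-0.5, 0.1, -0.6]
finger_gap: 0.0004
grasp_force: 0.0
```

Call:
{"op": "drive_tool", "data": {
  "steps": "1 -0.003 -0.012 0.003 0.121;1 -0.003 -0.012 0.003 0.121;1 -0.003 -0.012 0.003 0.121;1 -0.003 -0.012 0.003 0.121;1 -0.003 -0.012 0.003 0.121;1 -0.003 -0.012 0.003 0.121;1 -0.003 -0.012 0.003 0.121;1 -0.003 -0.012 0.003 0.121"
}}

```text
time: 8.53
eef_pos: [0.4809, -0.0351, 0.3655]
tcp_rot: [[-0.274, 0.852, 0.445], [0.961, 0.222, 0.167], [0.043, 0.474, -0.88]]
wrist_force: [0.7, -0.4, 0.1]
finger_gap: -0.0003
grasp_force: 0.0
```

```bash
cat >> st.py <<'E'
    R=s['tcp_rot']; x=np.degrees(np.arctan2(R[1,0],R[0,0])); r=np.degrees(np.arctan2(s['eef_pos'][1],s['eef_pos'][0])); print('x_az',x.round(1),'radial',r.round(1),'tool angle of radial',((x-r)%360).round(1))
E
python3 -c "
from st import *
st()"
```

```text
8.5333 [ 39.6  -5.6 -28.5 115.5 -23.5  46.9  38.7] [ 0.4809 -0.0351  0.3655] az 20.5 tilt 28.4 R2 [ 0.043  0.474 -0.88 ] clamp 101.5 -116.3 365.5 F [ 0.7 -0.4  0.1]
x_az 105.9 radial -4.2 tool angle of radial 110.1
```

Call:
{"op": "drive_tool", "data": {
  "steps": "1 -0.002 -0.012 0.003 0.124;1 -0.002 -0.012 0.003 0.124;1 -0.002 -0.012 0.003 0.124;1 -0.002 -0.012 0.003 0.124;1 -0.002 -0.012 0.003 0.124;1 -0.002 -0.012 0.003 0.124;1 -0.002 -0.012 0.003 0.124;1 -0.002 -0.012 0.003 0.124"
}}

```text
time: 9.2
eef_pos: [0.465, -0.1312, 0.3887]
tcp_rot: [[-0.95, 0.291, 0.109], [0.308, 0.834, 0.458], [0.042, 0.469, -0.882]]
wrist_force: [0.3, -0.4, 0.3]
finger_gap: 0.0003
grasp_force: 0.0
```

```bash
python3 -c "
from st import *
st()"
```

```text
9.2 [ 44.4  12.1 -19.2  94.  -23.8  81.4 101.8] [ 0.465  -0.1312  0.3887] az 76.6 tilt 28.1 R2 [ 0.042  0.469 -0.882] clamp 164.5 -190.6 388.7 F [ 0.3 -0.4  0.3]
x_az 162.0 radial -15.8 tool angle of radial 177.8
```

Call:
{"op": "drive_tool", "data": {
  "steps": "1 -0.003 -0.012 0.02 0.12;1 -0.003 -0.012 0.02 0.12;1 -0.003 -0.012 0.02 0.12;1 -0.003 -0.012 0.02 0.12;1 0 -0.01 0.04 0.12;1 0 0 0.04 0.06;1 0 0 0.04 0;1 0 0 0.04 0"
}}

```text
time: 9.87
eef_pos: [0.4504, -0.1705, 0.5392]
tcp_rot: [[-0.956, -0.245, -0.16], [-0.291, 0.853, 0.434], [0.03, 0.461, -0.887]]
wrist_force: [0.9, 0.1, -1.2]
finger_gap: -0.0
grasp_force: 0.0
```

```bash
python3 -c "
from st import *
st()"
```

```text
9.8667 [ 57.6  25.7 -53.1  61.6  -4.8 114.6 110.1] [ 0.4504 -0.1705  0.5392] az 110.3 tilt 27.5 R2 [ 0.03   0.461 -0.887] clamp 185.0 -227.1 539.2 F [ 0.9  0.1 -1.2]
x_az -163.1 radial -20.7 tool angle of radial 217.7
```

Good: the roll is right and j6 has reached its limit. Now up, adding tilt.

Call:
{"op": "drive_tool", "data": {
  "steps": "1 0 0 0.0417 0;1 0 0 0.0417 0;1 0 0 0.0417 0;1 0 0 0.0417 0;1 0 0 0.0417 0;1 0 0 0.0417 0;1 0 0 0.0417 0;1 0 0 0.0417 0"
}}

```text
time: 10.53
eef_pos: [0.4325, -0.11, 0.6922]
tcp_rot: [[-0.968, -0.225, 0.113], [-0.153, 0.883, 0.444], [-0.2, 0.412, -0.889]]
wrist_force: [1.1, 0.1, 0.6]
finger_gap: 0.0003
grasp_force: 0.0
```

```bash
python3 -c "
from st import *
st()"
```

```text
10.5333 [ 70.4  19.4 -72.5  51.9  -8.7 114.7  97.4] [ 0.4325 -0.11    0.6922] az 75.7 tilt 27.3 R2 [-0.2    0.412 -0.889] clamp 127.2 -201.6 692.2 F [1.1 0.1 0.6]
x_az -171.0 radial -14.3 tool angle of radial 203.3
```

Call:
{"op": "drive_tool", "data": {
  "steps": "1 0 -0.02 0 0.12;1 0 -0.02 0 0.12;1 0 -0.01 0 0.12;1 0 0 0.01 0.12;1 0 0 0.02 0.12;1 0 0 0.03 0.12;1 0 0 0.04 0.12;1 0 0 0.04 0"
}}

```text
time: 11.2
eef_pos: [0.4253, -0.0668, 0.6407]
tcp_rot: [[-0.555, -0.83, -0.055], [-0.75, 0.47, 0.466], [-0.361, 0.3, -0.883]]
wrist_force: [0.7, -0.8, 0.6]
finger_gap: 0.0001
grasp_force: 0.0
```

```bash
python3 -c "
from st import *
st()"
```

```text
11.2 [ 65.4  21.  -72.5  58.9  -8.8 114.7 137.3] [ 0.4253 -0.0668  0.6407] az 96.8 tilt 28.0 R2 [-0.361  0.3   -0.883] clamp 89.7 -179.2 640.7 F [ 0.7 -0.8  0.6]
x_az -126.5 radial -8.9 tool angle of radial 242.4
```

Call:
{"op": "drive_tool", "data": {
  "steps": "1 0 -0.01 0.04 0;1 0 -0.01 0.04 0;1 0 -0.01 0.04 0;1 0 -0.01 0.04 0;1 0 -0.01 0.04 0;1 0 -0.01 0.04 0;1 0 0 0.04 0;1 0 0 0.04 0"
}}

```text
time: 11.87
eef_pos: [0.4377, -0.0385, 0.7666]
tcp_rot: [[-0.551, -0.813, 0.188], [-0.652, 0.561, 0.511], [-0.521, 0.159, -0.839]]
wrist_force: [0.0, 1.5, 0.7]
finger_gap: 0.0
grasp_force: 0.0
```

```bash
python3 -c "
from st import *
st()"
```

```text
11.8667 [ 65.4  17.  -72.5  44.8 -14.9 114.7 130.5] [ 0.4377 -0.0385  0.7666] az 69.8 tilt 33.0 R2 [-0.521  0.159 -0.839] clamp 76.0 -151.5 766.6 F [0.  1.5 0.7]
x_az -130.2 radial -5.0 tool angle of radial 234.8
```

Tool x now lies in the tilt plane apart from a 10° sideways lean, which is fine. Turning to align with the clamp and descending.

Call:
{"op": "drive_tool", "data": {
  "steps": "1 0 0 -0.035 -0.11;1 0 0 -0.035 -0.11;1 0 0 -0.035 -0.11;1 0 0 -0.035 -0.11;1 0 0 -0.035 -0.11;1 0 0 -0.035 -0.11;1 0 0 -0.035 -0.11;1 0 0 -0.035 -0.11"
}}

```text
time: 12.53
eef_pos: [0.432, -0.0341, 0.5442]
tcp_rot: [[-0.843, -0.261, 0.47], [-0.149, 0.953, 0.262], [-0.517, 0.151, -0.843]]
wrist_force: [1.9, 0.5, -1.0]
finger_gap: -0.0002
grasp_force: 0.0
```

Call:
{"op": "drive_tool", "data": {
  "steps": "1 0.009 0.014 -0.025 -0.11;1 0.009 0.014 -0.025 -0.11;1 0.009 0.014 -0.025 -0.11;1 0.009 0.014 -0.025 -0.11;1 0.009 0.014 -0.025 -0.11;1 0.009 0.014 -0.025 -0.11;1 0.009 0.014 -0.025 -0.11;1 0.009 0.014 -0.025 -0.10"
}}

```text
time: 13.2
eef_pos: [0.4934, 0.0615, 0.3756]
tcp_rot: [[-0.732, 0.441, 0.52], [0.454, 0.884, -0.111], [-0.509, 0.155, -0.847]]
wrist_force: [-0.4, -0.9, 0.5]
finger_gap: -0.0004
grasp_force: 0.0
```

```bash
python3 -c "
from st import *
st()"
```

```text
13.2 [ 76.7 -24.9 -70.5 114.8 -26.1  43.2  76.6] [0.4934 0.0615 0.3756] az -12.0 tilt 32.1 R2 [-0.509  0.155 -0.847] clamp 35.9 -44.3 375.6 F [-0.4 -0.9  0.5]
x_az 148.2 radial 7.1 tool angle of radial 141.1
```

Call:
{"op": "drive_tool", "data": {
  "steps": "1 0.005 0.004 -0.02 -0.04;1 0.005 0.004 -0.02 -0.04;1 0.005 0.004 -0.02 -0.04;1 0.005 0.003 -0.02 -0.04;1 0.005 0.003 -0.02 -0.04;1 0.005 0.003 -0.02 -0.04;1 0.004 0.003 -0.02 -0.04;1 0.003 0.003 -0.02 -0.04"
}}

```text
time: 13.87
eef_pos: [0.4299, 0.0447, 0.2877]
tcp_rot: [[-0.551, 0.66, 0.51], [0.662, 0.718, -0.215], [-0.508, 0.219, -0.833]]
wrist_force: [0.3, -0.2, 0.4]
finger_gap: -0.0
grasp_force: 0.0
```

```bash
python3 -c "
from st import *
st()"
```

```text
13.8667 [ 67.7 -25.1 -72.5 128.9 -13.5  29.7  44.3] [0.4299 0.0447 0.2877] az -22.8 tilt 33.6 R2 [-0.508  0.219 -0.833] clamp 7.6 -103.6 287.7 F [ 0.3 -0.2  0.4]
x_az 129.8 radial 5.9 tool angle of radial 123.9
```

Call:
{"op": "drive_tool", "data": {
  "steps": "1 0.02 0.03 0.02 0;1 0.02 0.03 0.02 0;1 0.02 0.03 0.02 0;1 0.02 0.03 0.01 0;1 0.02 0.03 0 0;1 0.02 0.03 0 0"
}}

```text
time: 14.37
eef_pos: [0.465, 0.1663, 0.4097]
tcp_rot: [[-0.563, 0.614, 0.553], [0.663, 0.735, -0.142], [-0.494, 0.287, -0.821]]
wrist_force: [-0.5, -0.7, 0.3]
finger_gap: 0.0001
grasp_force: 0.0
```

```bash
python3 -c "
from st import *
st()"
```

```text
14.3667 [ 59.5 -25.1 -72.6 110.2  -8.4  46.9  31.5] [0.465  0.1663 0.4097] az -14.3 tilt 34.8 R2 [-0.494  0.287 -0.821] clamp -62.4 1.8 409.7 F [-0.5 -0.7  0.3]
x_az 130.3 radial 19.7 tool angle of radial 110.6
```

Call:
{"op": "drive_tool", "data": {
  "steps": "1 0.03 -0.01 0 0;1 0.03 -0.01 0 0;1 0.03 -0.01 0 0;1 0.03 -0.01 0 0"
}}

```text
time: 14.7
eef_pos: [0.5307, 0.0957, 0.4321]
tcp_rot: [[-0.563, 0.59, 0.579], [0.663, 0.741, -0.11], [-0.493, 0.322, -0.808]]
wrist_force: [0.2, 0.1, 0.8]
finger_gap: -0.0001
grasp_force: 0.0
```

```bash
python3 -c "
from st import *
st()"
```

```text
14.7 [ 76.8 -25.1 -72.6 107.5 -23.4  45.2  55.6] [0.5307 0.0957 0.4321] az -10.7 tilt 36.1 R2 [-0.493  0.322 -0.808] clamp 33.8 6.2 432.1 F [0.2 0.1 0.8]
x_az 130.4 radial 10.2 tool angle of radial 120.1
```

The elbow has drifted onto j2 and j3's limits. I'll fit a kinematic model from the logged states to plan the way out.

```bash
cat > kin.py <<'E'
import numpy as np
from scipy.spatial.transform import Rotation as Ro
from scipy.optimize import least_squares
LO=np.array([-149.89,-25.12,-72.63,4.76,-75.54,6.69,-157.13]);HI=np.array([149.89,119.58,75.52,147.25,255.54,114.76,157.13])
def fk(q,p):
    # p: h, a1(x off at shoulder), L1, ex, L2, wx, L3, off1, off7
    R=Ro.from_euler('z',-q[0]+p[7],degrees=True); t=np.array([0,0,p[0]])
    t=t+R.apply([p[1],0,0]); R=R*Ro.from_euler('y',q[1],degrees=True)*Ro.from_euler('z',S[0]*q[2],degrees=True); t=t+R.apply([p[3],0,p[2]])
    R=R*Ro.from_euler('y',q[3],degrees=True)*Ro.from_euler('z',S[1]*q[4],degrees=True); t=t+R.apply([p[5],0,p[4]])
    R=R*Ro.from_euler('y',q[5],degrees=True); t=t+R.apply([p[9],0,0]); R=R*Ro.from_euler('z',S[2]*q[6]+p[8],degrees=True); t=t+R.apply([0,0,p[6]])
    return t,R
S=[-1,-1,-1]
P=None
try: P=np.load('kin.npy')
except Exception: pass
E
cat > fit.py <<'E'
import kin,itertools
from kin import *
D=[([60.127,24.932,1.432,90.185,-.666,64.973,-4.305],[.2539,-.5706,.2416],[[.91364,.40652],[.40652,-.91364],[0,-.0014]]),
([30.977,13.183,-4.096,60.864,.978,105.98,-38.757],[.44808,-.30009,.57767],[[.914,.407],[.407,-.914],[0,0]]),
([12.295,13.98,25.01,50.205,-6.516,114.73,-32.418],[.4423,-.29698,.65399],[[.914,.40451],[.40524,-.91394],[.0197,.03286]]),
([4.846,9.619,32.445,47.238,-6.169,114.71,-32.699],[.42403,-.28508,.71566],[[.90795,.39471],[.40915,-.90759],[.0906,.1431]]),
([-17.483,-2.297,41.278,56.744,5.208,103.966,-40.025],[.40747,-.27569,.74317],[[.8853,.35485],[.42264,-.88356],[.19395,.30561]]),
([50.313,12.893,-24.978,45.361,-8.261,114.623,18.266],[.4364,-.26117,.70298],[[.0525,.97356],[.98657,-.08505],[.15466,.21202]]),
([45.732,7.367,-23.373,26.59,-11.825,114.708,9.232],[.4268,-.19397,.88732],[[.08325,.82344],[.99378,-.11042],[.074,.55656]]),
([76.8,-25.1,-72.6,107.5,-23.4,45.2,55.6],[.5307,.0957,.4321],[[-.563,.590],[.663,.741],[-.493,.322]]),
([44.4,12.1,-19.2,94.,-23.8,81.4,101.8],[.465,-.1312,.3887],[[-.95,.291],[.308,.834],[.042,.469]]),
([13.2,23.6,-65.3,108.8,55.3,78.2,-128.8],[.5275,.092,.2858],[[.821,.449],[.568,-.711],[.065,.541]])]
best=None
for s in itertools.product((1,-1),repeat=3):
    kin.S[:]=s
    def f(p):
        o=[]
        for q,t,r in D:
            a,R=fk(q,p); o+=list((a-t)*5)+list((R.as_matrix()[:,:2]-np.array(r)).ravel())
        return o
    for o8 in(0,90,180,-90):
        r=least_squares(f,[.35,0,.4,0,.35,0,.25,0,o8,0],x_scale=[.1,.1,.1,.1,.1,.1,.1,10,10,.1])
        if best is None or r.cost<best[0]: best=(r.cost,s,r.x,np.abs(r.fun).max())
print(best); np.save('kin.npy',best[2]); np.save('S.npy',best[1])
E
python3 fit.py
```

```text
(np.float64(0.04064303492945117), (-1, -1, -1), array([ 2.33993601e-01, -5.55290877e-03,  5.76208517e-01, -6.38687218e-03,
        4.15696515e-01,  2.79285636e-02,  3.08889685e-01, -5.04001020e+00,
        8.53366846e+01, -1.65568946e-02]), np.float64(0.1616202963496749))
```

```bash
sed -i "s/R.apply(\[p\[1\],0,0\])/R.apply([p[1],p[10],0])/; s/R.apply(\[p\[3\],0,p\[2\]\])/R.apply([p[3],p[11],p[2]])/; s/R.apply(\[p\[5\],0,p\[4\]\])/R.apply([p[5],p[12],p[4]])/" kin.py
sed -i "s/0,o8,0\],x_scale=\[.1,.1,.1,.1,.1,.1,.1,10,10,.1\]/0,o8,0,0,0,0],x_scale=[.1]*7+[10,10]+[.1]*4/" fit.py
echo "
kin.S[:]=best[1]
for q,t,r in D:
    a,R=fk(q,best[2]); print((a-t).round(4),np.abs(R.as_matrix()[:,:2]-r).max().round(3))">>fit.py
python3 fit.py
```

```text
(np.float64(7.922908491974403e-06), (-1, -1, -1), array([ 2.72431227e-01,  4.06796749e-05,  5.57288291e-01, -7.85037030e-04,
        4.27904580e-01, -1.63551452e-05,  3.55162351e-01,  6.20428845e-02,
        9.00506681e+01, -4.15302810e-04, -3.65584979e-02, -1.60831820e-02,
       -1.32762047e-03]), np.float64(0.0014043801233817668))
[ 0.      0.0001 -0.    ] 0.0
[-0.0001  0.     -0.    ] 0.0
[-0.      0.0001 -0.    ] 0.0
[-0.  0. -0.] 0.0
[ 0.0001 -0.0001  0.    ] 0.0
[-0.0001  0.0001 -0.0001] 0.0
[0.     0.     0.0001] 0.0
[-0.0001 -0.     -0.    ] 0.001
[ 0.0002 -0.0001  0.0001] 0.001
[0.0001 0.     0.    ] 0.001
```

The model fits to 0.2 mm. Next: simulate the controller, check it against the log, and list the comfortable target configurations.

```bash
cat > sim.py <<'E'
import kin
from kin import *
kin.S[:]=[-1,-1,-1]; P=np.load('kin.npy'); V=np.array([127.2,127.2,172.46,172.46,180,180,180])*.7/12
def err(q,t,R):
    a,Rq=fk(q,P); return np.r_[(t-a),(R*Rq.inv()).as_rotvec()*W]
W=.3
def jac(q):
    e=.01; a,R=fk(q,P); J=np.zeros((6,7))
    for i in range(7):
        d=q.copy(); d[i]+=e; b,Rb=fk(d,P); J[:3,i]=(b-a)/e; J[3:,i]=(Rb*R.inv()).as_rotvec()/e*W
    return J
from scipy.optimize import lsq_linear
def row(q,t,R,lam=2e-5,it=4):
    q0=q.copy(); lo=np.maximum(LO+.05,q0-V); hi=np.minimum(HI-.05,q0+V); q=np.clip(q,lo,hi)
    for _ in range(it):
        A=np.vstack([jac(q),lam*np.eye(7)]); b=np.r_[err(q,t,R),np.zeros(7)]
        q=q+lsq_linear(A,b,(np.minimum(lo-q,-1e-9),np.maximum(hi-q,1e-9))).x
    return q
def run(q,rows,mode='reached',**k):
    q=np.array(q,float); t,R=fk(q,P)
    for x,y,z,w in rows:
        t=t+[x,y,z]; R=Ro.from_rotvec([0,0,w])*R
        q=row(q,t,R,**k)
        if mode=='reached': t,R=fk(q,P)
    return q
def info(q):
    t,R=fk(q,P); return q.round(1),t.round(3),R.as_matrix()[2].round(3)
E
python3 - <<'E'
from sim import *
np.set_printoptions(suppress=True,linewidth=200)
T=[([30.98,13.18,-4.1,60.86,.98,105.98,-38.76],[(0,0,.0417,0)]*4,'12.3 14 25 50.2 -6.5 114.7 -32.4; .4423 -.297 .654'),
([25.44,10.61,15.26,51.13,-19.24,113.86,27.76],[(0,0,.0417,0)]*4,'50.3 12.9 -25 45.4 -8.3 114.6 18.3'),
([39.6,-5.6,-28.5,115.5,-23.5,46.9,38.7],[(-.002,-.012,.003,.124)]*8,'44.4 12.1 -19.2 94 -23.8 81.4 101.8'),
([76.7,-24.9,-70.5,114.8,-26.1,43.2,76.6],[(.005,.0035,-.02,-.04)]*8,'67.7 -25.1 -72.5 128.9 -13.5 29.7 44.3 ; .43 .0447 .2877'),
([57.6,25.7,-53.1,61.6,-4.8,114.6,110.1],[(0,0,.0417,0)]*8,'70.4 19.4 -72.5 51.9 -8.7 114.7 97.4 ; .4325 -.11 .692'),
([46.0,7.4,-23.4,26.6,-11.8,114.7,9.2],[(0,0,-.0417,-.112)]*8+[(.008,.03,-.034,0)]*8,'47.8 -1 -71.7 111.7 34.9 61.1 -92.4')]
for q,r,s in T:
    print('LOG',s)
    for m in('reached','cmd'):
        print(m,*info(run(q,r,m)))
# target configs
O=np.array([.504,.1175]);a=np.radians(-49.7);D=np.array([np.cos(a),np.sin(a),0]);N=np.array([-D[1],D[0],0]);Zu=np.array([0,0,1.])
rng=np.random.default_rng(0)
for nm,c in(('pump',(32,135)),('press',(99,72))):
  for sg in(1,-1):
    th=np.radians(32); z=np.sin(th)*D-np.cos(th)*Zu; x=sg*(np.cos(th)*D+np.sin(th)*Zu); R=Ro.from_matrix(np.stack([x,np.cross(z,x),z],1))
    t=np.r_[O,0]+c[0]/1000*D+c[1]/1000*Zu; sol=[]
    for k in range(60):
        r=least_squares(lambda q:err(q,t,R),rng.uniform(np.maximum(LO,-80),np.minimum(HI,120)),bounds=(LO,HI),x_scale=50)
        if r.cost<1e-8: sol.append(r.x)
    sol=sorted(sol,key=lambda q:-np.min(np.minimum(q-LO,HI-q)))
    print(nm,sg,len(sol)); [print(q.round(0),np.min(np.minimum(q-LO,HI-q)).round(1)) for q in sol[:12:3]]
E
```

```text
LOG 12.3 14 25 50.2 -6.5 114.7 -32.4; .4423 -.297 .654
reached [ 21.1  11.5  10.   44.   -2.  114.7 -36.3] [ 0.44  -0.294  0.713] [ 0.098  0.143 -0.985]
cmd [ 10.7  11.9  26.5  44.8  -6.3 114.7 -32.9] [ 0.442 -0.296  0.71 ] [ 0.089  0.14  -0.986]
LOG 50.3 12.9 -25 45.4 -8.3 114.6 18.3
reached [ 51.8  10.8 -25.   34.6 -10.6 114.7  16.3] [ 0.431 -0.258  0.801] [ 0.096  0.409 -0.907]
cmd [ 52.4  11.  -25.   34.6 -11.7 114.7  16.3] [ 0.431 -0.259  0.801] [ 0.109  0.413 -0.904]
LOG 44.4 12.1 -19.2 94 -23.8 81.4 101.8
reached [ 31.5  11.2  -3.3  94.7 -26.8  83.1 105.7] [ 0.465 -0.131  0.389] [ 0.044  0.473 -0.88 ]
cmd [ 31.   11.2  -2.7  94.7 -26.9  83.2 105.9] [ 0.465 -0.131  0.389] [ 0.044  0.474 -0.88 ]
LOG 67.7 -25.1 -72.5 128.9 -13.5 29.7 44.3 ; .43 .0447 .2877
reached [ 70.7 -25.1 -72.6 132.5 -35.1  21.7  67.2] [0.45  0.057 0.279] [-0.51   0.327 -0.796]
cmd [ 73.4 -25.1 -72.6 129.7 -35.3  27.   68.6] [0.454 0.058 0.286] [-0.474  0.315 -0.822]
LOG 70.4 19.4 -72.5 51.9 -8.7 114.7 97.4 ; .4325 -.11 .692
reached [ 71.7  18.5 -72.6  39.1 -10.5 114.7  97.1] [ 0.443 -0.132  0.789] [-0.409  
[... 349 characters left out ...]
  30. -45. 119.  63.  63. 133.] 24.4
[-18.  25. -25. 120.  57.  53. 138.] 19.3
[-24.  24. -17. 121.  54.  50. 140.] 17.2
[-27.  24. -12. 121.  53.  49. 141.] 16.0
pump -1 57
[ -4.  30. -43. 119.  63.  62. -47.] 28.0
[ -8.  28. -38. 120.  61.  59. -45.] 27.7
[-10.  27. -35. 120.  60.  58. -45.] 27.6
[-11.  27. -33. 120.  59.  57. -44.] 27.4
press 1 55
[  4.  38. -44. 119.  75.  61. 130.] 27.6
[  6.  40. -47. 119.  76.  63. 129.] 25.2
[-16.  32. -17. 121.  66.  45. 134.] 22.7
[  8.  41. -52. 119.  77.  66. 129.] 20.9
press -1 54
[  2.  37. -42. 120.  74.  59. -50.] 27.7
[ -3.  35. -35. 120.  72.  55. -49.] 27.4
[-11.  33. -24. 121.  69.  48. -47.] 26.7
[-15.  32. -18. 121.  67.  45. -46.] 26.3
```

Call:
{"op": "drive_tool", "data": {
  "steps": "1 0 0 0 0;1 0 0 0 0;1 0 0 0 0"
}}

```text
time: 14.95
eef_pos: [0.5297, 0.0967, 0.4314]
tcp_rot: [[-0.564, 0.591, 0.577], [0.663, 0.74, -0.11], [-0.492, 0.321, -0.809]]
wrist_force: [0.2, 0.9, 0.2]
finger_gap: 0.0
grasp_force: 0.0
```

```bash
python3 -c "
from st import *
st()"
```

```text
14.95 [ 76.6 -25.1 -72.6 107.6 -23.2  45.3  55.2] [0.5297 0.0967 0.4314] az -10.8 tilt 36.0 R2 [-0.492  0.321 -0.809] clamp 32.5 6.1 431.4 F [0.2 0.9 0.2]
x_az 130.4 radial 10.3 tool angle of radial 120.0
```

```bash
python3 - <<'E'
from sim import *
np.set_printoptions(suppress=True,linewidth=200)
q=np.array([76.6,-25.1,-72.6,107.6,-23.2,45.3,55.2])
def leg(q,tgt,n,w=0):
    for i in range(n):
        t,_=fk(q,P); d=(np.array(tgt)-t)/(n-i); d=np.clip(d,-.0417,.0417); q=run(q,[(*d,w/n)])
    print(tgt,*info(q),'xaz',np.degrees(np.arctan2(*fk(q,P)[1].as_matrix()[[1,0],0])).round(1)); return q
for lam in(2e-5,2e-4):
  for wp in([(.52,-.2,.45),(.5,-.6,.4),(.56,-.68,.35),(.5,-.5,.35),(.5,-.2,.3),(.53,.09,.25)],
            [(.5,-.2,.45),(.4,-.6,.4),(.45,-.72,.3),(.4,-.4,.35),(.45,-.1,.35),(.53,.09,.25)]):
    print('--',lam); k=q
    for w in wp: k=leg(k,w,14)
E
```

```text
-- 2e-05
(0.52, -0.2, 0.45) [ 75.4  -5.7 -49.4 105.9 -18.1  43.8  80.1] [ 0.52 -0.2   0.45] [-0.491  0.321 -0.81 ] xaz 130.3
(0.5, -0.6, 0.4) [ 80.9  27.3 -37.2  78.3  -8.   51.2 100.6] [ 0.5 -0.6  0.4] [-0.491  0.321 -0.81 ] xaz 130.3
(0.56, -0.68, 0.35) [ 74.   38.1 -33.3  66.5  -3.5  51.9  99.3] [ 0.56 -0.68  0.35] [-0.491  0.321 -0.81 ] xaz 130.3
(0.5, -0.5, 0.35) [ 81.9  20.9 -40.5  95.1 -10.8  39.3  99.5] [ 0.5  -0.5   0.35] [-0.491  0.321 -0.81 ] xaz 130.3
(0.5, -0.2, 0.3) [ 70.5   1.4 -49.9 123.5 -14.   20.7  78.7] [ 0.5 -0.2  0.3] [-0.491  0.321 -0.81 ] xaz 130.3
(0.53, 0.09, 0.25) [ 21.3   9.5 -55.3 126.4  61.8  35.7 -33.9] [0.53 0.09 0.25] [-0.489  0.322 -0.81 ] xaz 130.4
-- 2e-05
(0.5, -0.2, 0.45) [ 71.4  -8.  -43.  107.8 -21.3  44.8  83.7] [ 0.5  -0.2   0.45] [-0.491  0.321 -0.81 ] xaz 130.3
(0.4, -0.6, 0.4) [ 83.4  21.  -25.2  84.8 -22.7  54.3 117.4] [ 0.4 -0.6  0.4] [-0.491  0.321 -0.81 ] xaz 130.3
(0.45, -0.72, 0.3) [ 78.5  36.8 -22.4  73.1 -18.8  50.6 118.2] [ 0.45 -0.72  0.3 ] [-0.491  0.321 -0.81 ] xaz 130.3
(0.4, -0.4, 0.35) [ 85.    5.1 -32.7 111.9 -32.5  40.7 11
[... 981 characters left out ...]
4
-- 0.0002
(0.5, -0.2, 0.45) [ 71.4  -8.  -43.  107.8 -21.3  44.8  83.7] [ 0.5  -0.2   0.45] [-0.491  0.321 -0.81 ] xaz 130.3
(0.4, -0.6, 0.4) [ 83.4  21.  -25.2  84.8 -22.7  54.3 117.4] [ 0.4 -0.6  0.4] [-0.491  0.321 -0.81 ] xaz 130.3
(0.45, -0.72, 0.3) [ 78.5  36.8 -22.4  73.1 -18.8  50.6 118.2] [ 0.45 -0.72  0.3 ] [-0.491  0.321 -0.81 ] xaz 130.3
(0.4, -0.4, 0.35) [ 85.    5.1 -32.7 111.9 -32.5  40.7 119.8] [ 0.4  -0.4   0.35] [-0.491  0.321 -0.81 ] xaz 130.3
(0.45, -0.1, 0.35) [ 77.8 -19.4 -52.2 125.6 -39.5  35.9  94.8] [ 0.45 -0.1   0.35] [-0.491  0.321 -0.81 ] xaz 130.3
(0.53, 0.09, 0.25) [ 49.8   5.1 -69.  127.9  36.2  17.9   1.4] [0.519 0.081 0.266] [-0.396  0.43  -0.811] xaz 134.7
```

```bash
cat > leg.py <<'E'
from sim import *
np.set_printoptions(suppress=True,linewidth=200)
def leg(q,tgt,n,w=0,pr=True,noise=0,rng=None):
    for i in range(n):
        t,_=fk(q,P); d=(np.array(tgt)-t)/(n-i); d=np.clip(d,-.0417,.0417); q=run(q,[(*d,w/n)])
    if pr: print(tgt,*info(q),'xaz',np.degrees(np.arctan2(*fk(q,P)[1].as_matrix()[[1,0],0])).round(1))
    return q
E
python3 - <<'E'
from leg import *
q=np.array([76.6,-25.1,-72.6,107.6,-23.2,45.3,55.2])
for wp in([((.52,-.2,.4),8),((.5,-.2,.27),5),((.53,.09,.22),10)],
 [((.52,-.2,.35),8),((.5,-.1,.25),5),((.53,.09,.22),8)],
 [((.52,-.15,.3),8),((.53,.09,.22),8)],
 [((.52,-.3,.3),10),((.48,-.2,.25),5),((.53,.09,.22),8)]):
    print('--'); k=q
    for w,n in wp: k=leg(k,w,n)
E
```

```text
--
(0.52, -0.2, 0.4) [ 76.9  -3.5 -53.  111.5 -16.9  36.4  79.7] [ 0.52 -0.2   0.4 ] [-0.491  0.321 -0.81 ] xaz 130.3
(0.5, -0.2, 0.27) [ 72.    5.  -53.6 126.1  -4.8  15.4  70.1] [ 0.5  -0.2   0.27] [-0.491  0.321 -0.81 ] xaz 130.3
(0.53, 0.09, 0.22) [  1.5   7.9 -30.4 129.8  60.2  25.2 -31.8] [0.53 0.09 0.22] [-0.447  0.34  -0.827] xaz 132.3
--
(0.52, -0.2, 0.35) [ 81.5   0.4 -60.5 116.4 -12.   28.4  75.9] [ 0.52 -0.2   0.35] [-0.491  0.321 -0.81 ] xaz 130.3
(0.5, -0.1, 0.25) [ 60.8   2.1 -56.  131.2  17.7  12.4  35.8] [ 0.498 -0.102  0.253] [-0.481  0.333 -0.811] xaz 130.8
(0.53, 0.09, 0.22) [ 12.1   9.9 -43.3 129.5  65.8  28.8 -37.3] [0.53 0.09 0.22] [-0.461  0.34  -0.82 ] xaz 131.7
--
(0.52, -0.15, 0.3) [ 83.1   4.  -72.2 123.    8.7  20.   51. ] [ 0.52 -0.15  0.3 ] [-0.491  0.321 -0.81 ] xaz 130.3
(0.53, 0.09, 0.22) [ 23.7  12.2 -55.1 127.9  63.9  30.8 -33. ] [0.53  0.09  0.221] [-0.439  0.333 -0.835] xaz 133.0
--
(0.52, -0.3, 0.3) [ 84.9  13.6 -60.4 115.4   3.3  23.2  72.3] [ 0.52 -0.3   0.3 ] [-0.491  0.321 -0.81 ] xaz 130.3
(0.48, -0.2, 0.25) [ 82.3   6.8 -63.3 129.3   0.1  12.2  67.1] [ 0.48 -0.2   0.25] [-0.491  0.321 -0.81 ] xaz 130.3
(0.53, 0.09, 0.22) [ 22.9   9.6 -48.1 127.7  51.1  22.9 -16.9] [0.53  0.087 0.224] [-0.388  0.361 -0.848] xaz 135.1
```

Call:
{"op": "drive_tool", "data": {
  "steps": "1 -0.001 -0.037 -0.004 0;1 -0.001 -0.037 -0.004 0;1 -0.001 -0.037 -0.004 0;1 -0.001 -0.037 -0.004 0;1 -0.001 -0.037 -0.004 0;1 -0.001 -0.037 -0.004 0;1 -0.001 -0.037 -0.004 0;1 -0.001 -0.037 -0.004 0"
}}

```text
time: 15.62
eef_pos: [0.5222, -0.1994, 0.3992]
tcp_rot: [[-0.566, 0.589, 0.577], [0.661, 0.742, -0.108], [-0.492, 0.321, -0.809]]
wrist_force: [0.1, 1.0, 0.7]
finger_gap: -0.0001
grasp_force: 0.0
```

Call:
{"op": "drive_tool", "data": {
  "steps": "1 -0.004 0 -0.026 0;1 -0.004 0 -0.026 0;1 -0.004 0 -0.026 0;1 -0.004 0 -0.026 0;1 -0.004 0 -0.026 0"
}}

```text
time: 16.03
eef_pos: [0.5021, -0.1977, 0.2688]
tcp_rot: [[-0.565, 0.588, 0.578], [0.662, 0.742, -0.108], [-0.492, 0.322, -0.809]]
wrist_force: [0.4, -0.5, 0.1]
finger_gap: -0.0003
grasp_force: 0.0
```

```bash
python3 -c "
from st import *
st()"
```

```text
16.0333 [ 71.8   5.3 -53.8 126.2  -3.7  15.   69. ] [ 0.5021 -0.1977  0.2688] az -10.6 tilt 36.0 R2 [-0.492  0.322 -0.809] clamp 239.2 -205.4 268.8 F [ 0.4 -0.5  0.1]
x_az 130.5 radial -21.5 tool angle of radial 152.0
```

```bash
python3 - <<'E'
from leg import *
q=np.array([71.8,5.3,-53.8,126.2,-3.7,15,69])
for tgt in((.53,.09,.22),(.53,.09,.26),(.54,.07,.26)):
  for n in(8,12,16,24): print(n); leg(q,tgt,n)
E
```

```text
8
(0.53, 0.09, 0.22) [ 12.4   7.9 -36.8 128.5  48.3  20.9 -15. ] [0.53  0.088 0.223] [-0.393  0.361 -0.846] xaz 135.1
12
(0.53, 0.09, 0.22) [  1.4   8.6 -32.9 130.   65.   28.7 -38.2] [0.53 0.09 0.22] [-0.476  0.33  -0.815] xaz 131.2
16
(0.53, 0.09, 0.22) [ 10.   10.8 -44.2 129.5  68.8  33.3 -42.5] [0.53 0.09 0.22] [-0.492  0.322 -0.809] xaz 130.5
24
(0.53, 0.09, 0.22) [ 12.8  11.4 -47.5 129.3  69.5  34.2 -42.9] [0.53 0.09 0.22] [-0.492  0.322 -0.809] xaz 130.5
8
(0.53, 0.09, 0.26) [ 16.7   5.1 -43.6 125.9  46.3  27.1 -15. ] [0.53  0.089 0.261] [-0.439  0.348 -0.828] xaz 133.2
12
(0.53, 0.09, 0.26) [ 15.1   6.8 -47.4 126.1  56.9  33.7 -29.1] [0.53 0.09 0.26] [-0.49   0.324 -0.809] xaz 130.6
16
(0.53, 0.09, 0.26) [ 22.6   8.4 -56.  125.7  59.3  35.7 -31.1] [0.53 0.09 0.26] [-0.492  0.322 -0.809] xaz 130.5
24
(0.53, 0.09, 0.26) [ 22.6   8.4 -56.1 125.7  59.4  35.7 -31.1] [0.53 0.09 0.26] [-0.492  0.322 -0.809] xaz 130.5
8
(0.54, 0.07, 0.26) [ 12.4   5.  -37.  126.2  47.7  26.  -15. ] [0.54 0.07 0.26] [-0.455  0.344 -0.822] xaz 132.3
12
(0.54, 0.07, 0.26) [ 17.3   6.9 -46.1 125.9  56.8  31.8 -26.3] [0.54 0.07 0.26] [-0.492  0.323 -0.809] xaz 130.5
16
(0.54, 0.07, 0.26) [ 22.6   8.  -52.1 125.6  58.3  33.  -27.4] [0.54 0.07 0.26] [-0.492  0.322 -0.809] xaz 130.5
24
(0.54, 0.07, 0.26) [ 22.7   8.  -52.3 125.6  58.3  33.  -27.4] [0.54 0.07 0.26] [-0.492  0.322 -0.809] xaz 130.5
```

Call:
{"op": "drive_tool", "data": {
  "steps": "1 0.0018 0.018 -0.003 0;1 0.0018 0.018 -0.003 0;1 0.0018 0.018 -0.003 0;1 0.0018 0.018 -0.003 0;1 0.0018 0.018 -0.003 0;1 0.0018 0.018 -0.003 0;1 0.0018 0.018 -0.003 0;1 0.0018 0.018 -0.003 0"
}}

```text
time: 16.7
eef_pos: [0.5165, -0.0533, 0.2461]
tcp_rot: [[-0.565, 0.588, 0.579], [0.661, 0.742, -0.108], [-0.493, 0.322, -0.808]]
wrist_force: [-0.0, 0.7, 0.3]
finger_gap: -0.0001
grasp_force: 0.0
```

Call:
{"op": "drive_tool", "data": {
  "steps": "1 0.0018 0.018 -0.003 0;1 0.0018 0.018 -0.003 0;1 0.0018 0.018 -0.003 0;1 0.0018 0.018 -0.003 0;1 0.0018 0.018 -0.003 0;1 0.0018 0.018 -0.003 0;1 0.0018 0.018 -0.003 0;1 0.0018 0.018 -0.003 0"
}}

```text
time: 17.37
eef_pos: [0.5304, 0.0906, 0.2221]
tcp_rot: [[-0.565, 0.588, 0.579], [0.662, 0.742, -0.108], [-0.493, 0.322, -0.809]]
wrist_force: [0.5, -0.7, -1.1]
finger_gap: 0.0001
grasp_force: 0.0
```

```bash
python3 -c "
from st import *
st()"
```

```text
17.3667 [ 13.1  11.3 -48.  129.   68.9  34.5 -42.3] [0.5304 0.0906 0.2221] az -10.5 tilt 36.1 R2 [-0.493  0.322 -0.809] clamp 37.6 2.8 222.1 F [ 0.5 -0.7 -1.1]
x_az 130.5 radial 9.7 tool angle of radial 120.8
```

Call:
{"op": "drive_tool", "data": {
  "steps": "1 0 0 -0.029 0;1 0 0 -0.029 0;1 0 0 -0.029 0;1 -0.008 0.01 0 0;1 -0.008 0.0095 0 0;1 0 0 0 0"
}}

```text
time: 17.87
eef_pos: [0.5132, 0.1114, 0.1349]
tcp_rot: [[-0.568, 0.586, 0.577], [0.661, 0.743, -0.105], [-0.491, 0.322, -0.81]]
wrist_force: [-1.2, 1.6, 0.3]
finger_gap: -0.0003
grasp_force: 0.0
```

```bash
python3 - <<'E'
from st import *
st()
a=cam('side')[0]
cv2.imwrite('pics/v2.png',cv2.resize(a[180:400,220:420],(720,792))[:600])
E
```

```text
17.8667 [  3.4  22.2 -45.8 135.7  91.3  40.9 -70.9] [0.5132 0.1114 0.1349] az -10.3 tilt 35.9 R2 [-0.491  0.322 -0.81 ] clamp 10.6 3.0 134.9 F [-1.2  1.6  0.3]
x_az 130.7 radial 12.2 tool angle of radial 118.4
```

View pics/v2.png

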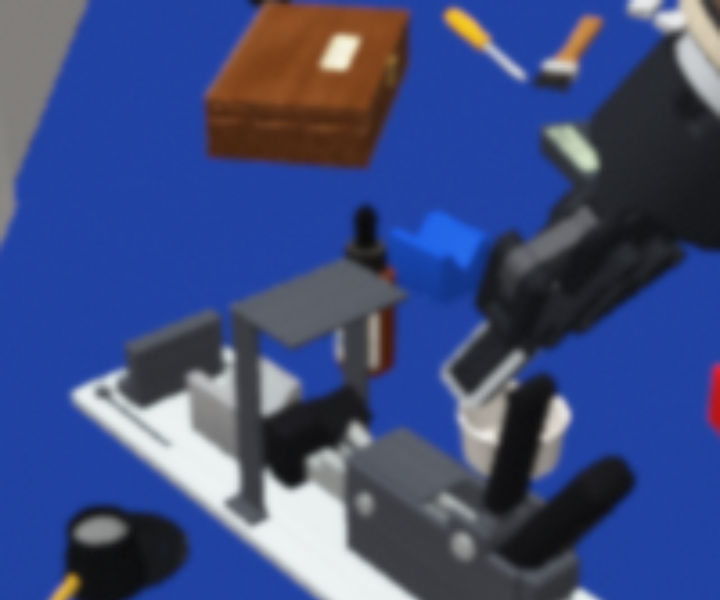

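The fingers stand just in front of the trigger (tip at (470,390), trigger top at (530,385)). First stroke, with a look at the result.

Call:
{"op": "drive_tool", "data": {
  "steps": "1 -0.0052 0.0061 0 0;1 -0.0052 0.0061 0 0;1 -0.0052 0.0061 0 0;1 -0.0052 0.0061 0 0;1 -0.0052 0.0061 0 0;1 0 0 0 0"
}}

```text
time: 18.42
eef_pos: [0.4882, 0.1391, 0.1354]
tcp_rot: [[-0.564, 0.589, 0.578], [0.662, 0.741, -0.109], [-0.493, 0.322, -0.808]]
wrist_force: [0.6, -2.5, 4.9]
finger_gap: -0.0001
grasp_force: 2.2
```

```bash
python3 - <<'E'
from st import *
st()
a=cam('side')[0]
cv2.imwrite('pics/v3.png',cv2.resize(a[240:400,235:435],(800,640))[:600])
E
```

```text
18.4167 [ -1.3  22.1 -48.  136.6  88.   44.8 -74.2] [0.4882 0.1391 0.1354] az -10.7 tilt 36.1 R2 [-0.493  0.322 -0.808] clamp -26.6 1.9 135.4 F [ 0.6 -2.5  4.9]
x_az 130.4 radial 15.9 tool angle of radial 114.5
```

View pics/v3.png

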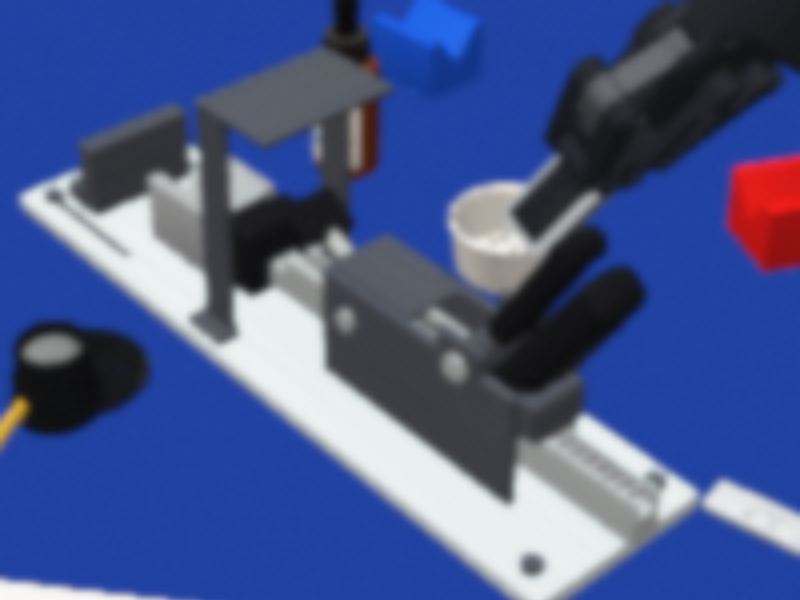

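The trigger is pushed most of the way but not home. A few millimetres more, then return.

Call:
{"op": "drive_tool", "data": {
  "steps": "1 -0.004 0.0047 0 0;1 -0.002 0.0023 0 0;1 0 0 0 0;1 0.0065 -0.0076 0 0;1 0.0065 -0.0076 0 0;1 0.0065 -0.0076 0 0;1 0.0065 -0.0076 0 0;1 0.0065 -0.0076 0 0"
}}

```text
time: 19.13
eef_pos: [0.5158, 0.1065, 0.1349]
tcp_rot: [[-0.564, 0.59, 0.577], [0.663, 0.741, -0.109], [-0.492, 0.321, -0.809]]
wrist_force: [-0.5, -0.5, 0.1]
finger_gap: -0.0001
grasp_force: 0.0
```

```bash
cat > jaw.py <<'E'
from st import *
st()
b=np.load('top.npz') if not __import__('os').path.exists('top_ref.npz') else np.load('top_ref.npz')
if not __import__('os').path.exists('top_ref.npz'): np.savez('top_ref.npz',**{k:b[k] for k in b})
im,d,K,M=cam('side')
P,u,v=cloud(d,K,M);an=np.radians(-49.7);D=np.array([np.cos(an),np.sin(an)]);Q=(P[:,:2]-[.504,.1175])*1000;X=Q@D;Y=Q@[-D[1],D[0]];Z=P[:,2]*1000
# jaw tail end: x min of bar at z 25..45 behind the grip
k=(abs(Y)<12)&(Z>20)&(Z<42)&(X<-35)&(X>-110); print('tail',k.sum(),np.percentile(X[k],[1,5]).round(1) if k.sum() else '')
k=(abs(Y)<25)&(Z>38)&(Z<45)&(X>150)&(X<235); r=cv2.minAreaRect(np.stack([X[k],Y[k]],1).astype(np.float32)) ; print('blk top',k.sum(),np.percentile(X[k],[2,98]).round(1),r)
k=(abs(Y)<19)&(Z>28)&(Z<47)&(X>100)&(X<185)&(cv2.cvtColor(im,cv2.COLOR_BGR2GRAY)[v,u]<50); print('head',k.sum(),np.percentile(X[k],[2,98]).round(1))
k=(Z>40)&(Z<50)&(X>225)&(X<270)&(abs(Y)<30); print('stop',np.percentile(X[k],[2,98]).round(1))
E
python3 jaw.py
```

```text
19.1333 [  3.9  22.2 -45.5 135.6  91.5  40.7 -70.7] [0.5158 0.1065 0.1349] az -10.7 tilt 36.0 R2 [-0.492  0.321 -0.809] clamp 16.0 1.8 134.9 F [-0.5 -0.5  0.1]
x_az 130.4 radial 11.7 tool angle of radial 118.7
tail 518 [-85.6 -84.9]
blk top 153 [159.2 208.5] ((183.18765258789062, -3.440217971801758), (41.890628814697266, 52.887271881103516), 88.83741760253906)
head 123 [128.5 144.3]
stop [237.7 250.1]
```

Call:
{"op": "drive_tool", "data": {
  "steps": "1 -0.0062 0.0073 0 0;1 -0.0062 0.0073 0 0;1 -0.0062 0.0073 0 0;1 -0.0062 0.0073 0 0;1 -0.0065 0.0076 0 0;1 0 0 0 0"
}}

```text
time: 19.68
eef_pos: [0.4848, 0.1429, 0.1363]
tcp_rot: [[-0.56, 0.591, 0.581], [0.663, 0.74, -0.115], [-0.498, 0.321, -0.806]]
wrist_force: [3.9, -9.1, 8.6]
finger_gap: -0.0002
grasp_force: 6.3
```

Call:
{"op": "drive_tool", "data": {
  "steps": "1 0.0062 -0.0073 0 0;1 0.0062 -0.0073 0 0;1 0.0062 -0.0073 0 0;1 0.0062 -0.0073 0 0;1 0.0065 -0.0076 0 0;1 0 0 0 0"
}}

```text
time: 20.18
eef_pos: [0.5162, 0.1051, 0.1349]
tcp_rot: [[-0.562, 0.592, 0.577], [0.664, 0.739, -0.111], [-0.493, 0.321, -0.809]]
wrist_force: [-0.2, -0.6, 0.3]
finger_gap: -0.0001
grasp_force: 0.0
```

```bash
python3 jaw.py
```

```text
20.1833 [  3.9  22.2 -45.5 135.6  91.5  40.8 -70.7] [0.5162 0.1051 0.1349] az -10.9 tilt 36.0 R2 [-0.493  0.321 -0.809] clamp 17.3 1.3 134.9 F [-0.2 -0.6  0.3]
x_az 130.3 radial 11.5 tool angle of radial 118.7
tail 449 [-79.6 -78.8]
blk top 147 [165.6 216.8] ((190.9243927001953, -3.986492156982422), (53.173038482666016, 41.98786163330078), 2.168978691101074)
head 112 [134.3 144.3]
stop [237.5 251.7]
```

Call:
{"op": "drive_tool", "data": {
  "steps": "1 -0.0065 0.0076 0 0;1 -0.0065 0.0076 0 0;1 -0.0065 0.0076 0 0;1 -0.0065 0.0076 0 0;1 -0.0065 0.0076 0 0;1 0 0 0 0"
}}

```text
time: 20.73
eef_pos: [0.4842, 0.1431, 0.1367]
tcp_rot: [[-0.558, 0.592, 0.582], [0.663, 0.739, -0.117], [-0.499, 0.321, -0.805]]
wrist_force: [6.3, -12.4, 10.9]
finger_gap: -0.0002
grasp_force: 8.3
```

Call:
{"op": "drive_tool", "data": {
  "steps": "1 0.0062 -0.0073 0 0;1 0.0062 -0.0073 0 0;1 0.0062 -0.0073 0 0;1 0.0062 -0.0073 0 0;1 0.0065 -0.0076 0 0;1 0 0 0 0"
}}

```text
time: 21.23
eef_pos: [0.5149, 0.1065, 0.1349]
tcp_rot: [[-0.562, 0.592, 0.577], [0.664, 0.739, -0.111], [-0.493, 0.321, -0.809]]
wrist_force: [0.8, 0.2, 0.3]
finger_gap: 0.0001
grasp_force: 0.0
```

Call:
{"op": "drive_tool", "data": {
  "steps": "1 -0.0065 0.0076 0 0;1 -0.0065 0.0076 0 0;1 -0.0065 0.0076 0 0;1 -0.0065 0.0076 0 0;1 -0.0065 0.0076 0 0;1 0 0 0 0"
}}

```text
time: 21.73
eef_pos: [0.4836, 0.1432, 0.1369]
tcp_rot: [[-0.556, 0.593, 0.582], [0.664, 0.738, -0.119], [-0.501, 0.32, -0.804]]
wrist_force: [10.2, -14.6, 10.2]
finger_gap: 0.0004
grasp_force: 10.1
```

Call:
{"op": "drive_tool", "data": {
  "steps": "1 0.0062 -0.0073 0 0;1 0.0062 -0.0073 0 0;1 0.0062 -0.0073 0 0;1 0.0062 -0.0073 0 0;1 0.0065 -0.0076 0 0;1 0 0 0 0"
}}

```text
time: 22.23
eef_pos: [0.5136, 0.1078, 0.1348]
tcp_rot: [[-0.563, 0.592, 0.577], [0.664, 0.74, -0.111], [-0.493, 0.321, -0.809]]
wrist_force: [-0.1, -0.9, 0.6]
finger_gap: 0.0001
grasp_force: 0.0
```

```bash
python3 jaw.py
```

```text
22.2333 [  3.5  22.2 -45.7 135.7  91.3  41.1 -71. ] [0.5136 0.1078 0.1348] az -10.9 tilt 36.0 R2 [-0.493  0.321 -0.809] clamp 13.6 1.1 134.8 F [-0.1 -0.9  0.6]
x_az 130.3 radial 11.9 tool angle of radial 118.4
tail 342 [-68.1 -67.3]
blk top 151 [175.9 227.6] ((189.22207641601562, -3.8671340942382812), (77.66128540039062, 40.780914306640625), 2.6407320499420166)
head 106 [146.7 177.4]
stop [226.2 250.6]
```

Call:
{"op": "drive_tool", "data": {
  "steps": "1 -0.0062 0.0073 0 0;1 -0.0062 0.0073 0 0;1 -0.0062 0.0073 0 0;1 -0.0062 0.0073 0 0;1 -0.0062 0.0073 0 0;1 0 0 0 0"
}}

```text
time: 22.78
eef_pos: [0.4838, 0.1431, 0.1368]
tcp_rot: [[-0.556, 0.593, 0.582], [0.664, 0.739, -0.119], [-0.5, 0.32, -0.804]]
wrist_force: [8.9, -14.3, 9.6]
finger_gap: 0.0001
grasp_force: 9.7
```

Call:
{"op": "drive_tool", "data": {
  "steps": "1 0.0062 -0.0073 0 0;1 0.0062 -0.0073 0 0;1 0.0062 -0.0073 0 0;1 0.0062 -0.0073 0 0;1 0.0062 -0.0073 0 0;1 0 0 0 0"
}}

```text
time: 23.28
eef_pos: [0.5136, 0.1078, 0.1349]
tcp_rot: [[-0.563, 0.592, 0.577], [0.664, 0.739, -0.111], [-0.493, 0.321, -0.809]]
wrist_force: [0.1, -0.4, 1.3]
finger_gap: 0.0003
grasp_force: 0.0
```

Call:
{"op": "drive_tool", "data": {
  "steps": "1 -0.0062 0.0073 0 0;1 -0.0062 0.0073 0 0;1 -0.0062 0.0073 0 0;1 -0.0062 0.0073 0 0;1 -0.0062 0.0073 0 0;1 0 0 0 0"
}}

```text
time: 23.78
eef_pos: [0.4837, 0.1431, 0.1368]
tcp_rot: [[-0.556, 0.593, 0.582], [0.664, 0.739, -0.119], [-0.5, 0.32, -0.804]]
wrist_force: [9.9, -14.5, 9.6]
finger_gap: -0.0002
grasp_force: 9.9
```

Call:
{"op": "drive_tool", "data": {
  "steps": "1 0.0062 -0.0073 0 0;1 0.0062 -0.0073 0 0;1 0.0062 -0.0073 0 0;1 0.0062 -0.0073 0 0;1 0.0062 -0.0073 0 0;1 0 0 0 0"
}}

```text
time: 24.28
eef_pos: [0.5136, 0.1079, 0.1349]
tcp_rot: [[-0.563, 0.592, 0.577], [0.664, 0.74, -0.111], [-0.493, 0.321, -0.809]]
wrist_force: [-0.2, 0.1, 0.3]
finger_gap: 0.0002
grasp_force: 0.0
```

```bash
python3 jaw.py
```

```text
24.2833 [  3.6  22.2 -45.8 135.7  91.2  41.2 -71. ] [0.5136 0.1079 0.1349] az -10.9 tilt 36.0 R2 [-0.493  0.321 -0.809] clamp 13.5 1.1 134.9 F [-0.2  0.1  0.3]
x_az 130.3 radial 11.9 tool angle of radial 118.4
tail 230 [-56.2 -55.5]
blk top 181 [159.5 233.8] ((192.35818481445312, -2.443021774291992), (41.48192596435547, 84.69418334960938), 89.73516082763672)
head 89 [158.4 177.9]
stop [227.3 251.1]
```

Call:
{"op": "drive_tool", "data": {
  "steps": "1 -0.0062 0.0073 0 0;1 -0.0062 0.0073 0 0;1 -0.0062 0.0073 0 0;1 -0.0062 0.0073 0 0;1 -0.0062 0.0073 0 0;1 0 0 0 0"
}}

```text
time: 24.83
eef_pos: [0.4838, 0.1429, 0.1368]
tcp_rot: [[-0.556, 0.593, 0.582], [0.664, 0.738, -0.119], [-0.5, 0.32, -0.804]]
wrist_force: [9.5, -14.3, 9.0]
finger_gap: -0.0003
grasp_force: 9.7
```

Call:
{"op": "drive_tool", "data": {
  "steps": "1 0.0062 -0.0073 0 0;1 0.0062 -0.0073 0 0;1 0.0062 -0.0073 0 0;1 0.0062 -0.0073 0 0;1 0.0062 -0.0073 0 0;1 0 0 0 0"
}}

```text
time: 25.33
eef_pos: [0.5135, 0.1082, 0.1348]
tcp_rot: [[-0.563, 0.592, 0.577], [0.664, 0.74, -0.111], [-0.493, 0.321, -0.809]]
wrist_force: [0.1, -0.9, -1.1]
finger_gap: 0.0001
grasp_force: 0.0
```

Call:
{"op": "drive_tool", "data": {
  "steps": "1 -0.0062 0.0073 0 0;1 -0.0062 0.0073 0 0;1 -0.0062 0.0073 0 0;1 -0.0062 0.0073 0 0;1 -0.0062 0.0073 0 0;1 0 0 0 0"
}}

```text
time: 25.83
eef_pos: [0.4833, 0.1421, 0.1363]
tcp_rot: [[-0.556, 0.595, 0.581], [0.664, 0.738, -0.12], [-0.5, 0.319, -0.805]]
wrist_force: [11.6, -15.9, 6.3]
finger_gap: -0.0004
grasp_force: 9.7
```

Call:
{"op": "drive_tool", "data": {
  "steps": "1 0.0062 -0.0073 0 0;1 0.0062 -0.0073 0 0;1 0.0062 -0.0073 0 0;1 0.0062 -0.0073 0 0;1 0.0062 -0.0073 0 0;1 0 0 0 0"
}}

```text
time: 26.33
eef_pos: [0.5135, 0.1082, 0.1349]
tcp_rot: [[-0.563, 0.592, 0.577], [0.664, 0.74, -0.111], [-0.493, 0.321, -0.809]]
wrist_force: [-0.1, -1.3, -0.1]
finger_gap: 0.0003
grasp_force: 0.0
```

```bash
python3 jaw.py
```

```text
26.3333 [  3.6  22.2 -45.8 135.7  91.2  41.2 -71. ] [0.5135 0.1082 0.1349] az -10.9 tilt 36.0 R2 [-0.493  0.321 -0.809] clamp 13.2 1.2 134.9 F [-0.1 -1.3 -0.1]
x_az 130.3 radial 11.9 tool angle of radial 118.4
tail 179 [-50.3 -49.7]
blk top 178 [154. 234.] ((193.41297912597656, -2.9314804077148438), (41.36840057373047, 83.40808868408203), 89.0186996459961)
head 88 [164.1 183.4]
stop [225.8 250.7]
```

Seven steps of 6 mm have gone in and the eighth slipped, so the clamp is tight (jaw front about 187, tail -50). Moving to the paddle.

Call:
{"op": "drive_tool", "data": {
  "steps": "1 0.0122 -0.0133 -0.001 0;1 0.0122 -0.0133 -0.001 0;1 0.0122 -0.0133 -0.001 0;1 0.0041 -0.0048 -0.0107 0;1 0.0041 -0.0048 -0.0107 0;1 0.0041 -0.0048 -0.0107 0;1 0 0 0 0"
}}

```text
time: 26.97
eef_pos: [0.5613, 0.0545, 0.0981]
tcp_rot: [[-0.564, 0.592, 0.575], [0.664, 0.74, -0.11], [-0.491, 0.32, -0.81]]
wrist_force: [0.8, 0.2, 0.4]
finger_gap: 0.0002
grasp_force: 0.0
```

```bash
python3 jaw.py; python3 - <<'E'
from h import *
a=np.load('side.npz')['im']
cv2.imwrite('pics/v4.png',cv2.resize(a[240:390,235:435],(800,600)))
E
```

```text
26.9667 [ 10.2  28.5 -41.7 134.2 104.5  38.6 -73.1] [0.5613 0.0545 0.0981] az -10.8 tilt 35.9 R2 [-0.491  0.32  -0.81 ] clamp 85.1 2.9 98.1 F [0.8 0.2 0.4]
x_az 130.4 radial 5.5 tool angle of radial 124.8
tail 177 [-50.5 -49.9]
blk top 167 [153.5 234.2] ((192.53652954101562, -2.6875133514404297), (40.91797637939453, 84.91290283203125), 88.83487701416016)
head 87 [163.7 183.6]
stop [227.1 250.5]
```

View pics/v4.png

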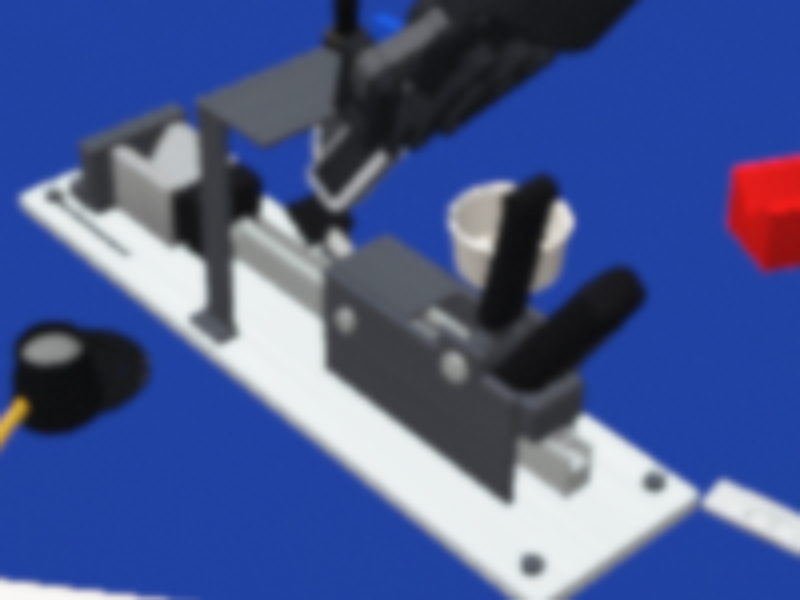

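The picture shows the block flush between head and stop at (150,165), with the finger tips just above the paddle at (325,205). Pressing.

Call:
{"op": "drive_tool", "data": {
  "steps": "1 0.0026 -0.0031 -0.0062 0;1 0.0026 -0.0031 -0.0062 0;1 0.0026 -0.0031 -0.0062 0;1 0.001 -0.0011 -0.0026 0;1 0.001 -0.0011 -0.0026 0;1 0.001 -0.0011 -0.0026 0;1 0 0 0 0;1 0 0 0 0"
}}

```text
time: 27.68
eef_pos: [0.5724, 0.0437, 0.0742]
tcp_rot: [[-0.565, 0.589, 0.578], [0.662, 0.741, -0.108], [-0.492, 0.322, -0.809]]
wrist_force: [-3.7, 0.9, 5.2]
finger_gap: 0.0001
grasp_force: 3.1
```

```bash
python3 jaw.py
```

```text
27.6833 [ 11.5  32.5 -41.2 134.2 110.7  40.4 -76.5] [0.5724 0.0437 0.0742] az -10.6 tilt 36.0 R2 [-0.492  0.322 -0.809] clamp 100.5 4.4 74.2 F [-3.7  0.9  5.2]
x_az 130.5 radial 4.4 tool angle of radial 126.1
tail 471 [-81.4 -80.6]
blk top 142 [163.1 234.1] ((198.2838897705078, -2.9762229919433594), (40.98109817504883, 73.45487213134766), 87.87842559814453)
head 108 [132.2 144.6]
stop [226.1 250.5]
```

The jaw is running back. A touch more, and hold.

Call:
{"op": "drive_tool", "data": {
  "steps": "1 0.0006 -0.0008 -0.0016 0;1 0 0 0 0;1 0 0 0 0;1 0 0 0 0;1 0 0 0 0;1 0 0 0 0;1 0 0 0 0"
}}

```text
time: 28.32
eef_pos: [0.5729, 0.0432, 0.0728]
tcp_rot: [[-0.565, 0.588, 0.578], [0.662, 0.742, -0.108], [-0.492, 0.322, -0.809]]
wrist_force: [-4.8, 1.4, 4.8]
finger_gap: -0.0003
grasp_force: 3.4
```

```bash
python3 jaw.py
```

```text
28.3167 [ 11.5  32.8 -41.2 134.2 111.1  40.5 -76.7] [0.5729 0.0432 0.0728] az -10.5 tilt 36.0 R2 [-0.492  0.322 -0.809] clamp 101.2 4.5 72.8 F [-4.8  1.4  4.8]
x_az 130.5 radial 4.3 tool angle of radial 126.2
tail 576 [-91.3 -90.4]
blk top 141 [152.5 234.3] ((193.08050537109375, -3.4030380249023438), (83.2266845703125, 40.505889892578125), 0.34334954619407654)
head 128 [122.7 152.1]
stop [226.  250.9]
```

Call:
{"op": "drive_tool", "data": {
  "steps": "1 -0.005 0.002 0.008 0;1 -0.0087 0.0016 0.0121 0;1 -0.0087 0.0016 0.0121 0;1 -0.0087 0.0016 0.0121 0;1 -0.0087 0.0016 0.0121 0;1 -0.004 0 0.03 0;1 -0.002 -0.002 0.03 0;1 0 -0.005 0.03 0"
}}

```text
time: 29.03
eef_pos: [0.527, 0.0457, 0.2151]
tcp_rot: [[-0.565, 0.588, 0.579], [0.661, 0.742, -0.107], [-0.493, 0.322, -0.808]]
wrist_force: [0.1, -1.0, -0.9]
finger_gap: -0.0003
grasp_force: 0.0
```

```bash
python3 jaw.py; python3 - <<'E'
from h import *
a=np.load('side.npz')['im']; t=cam('top')[0]
im=np.zeros((600,800,3),np.uint8); im[:400,:400]=cv2.resize(a[240:390,235:385],(400,400)); im[:400,400:]=cv2.resize(t[120:310,170:360],(400,400))
cv2.imwrite('pics/v5.png',im)
E
```

```text
29.0333 [ 15.5   9.3 -42.5 131.8  70.8  27.8 -39.6] [0.527  0.0457 0.2151] az -10.5 tilt 36.1 R2 [-0.493  0.322 -0.808] clamp 69.6 -28.9 215.1 F [ 0.1 -1.  -0.9]
x_az 130.5 radial 5.0 tool angle of radial 125.6
tail 579 [-91.4 -90.5]
blk top 145 [152.5 233.4] ((192.61497497558594, -2.659564971923828), (40.393798828125, 83.39656066894531), 88.65921020507812)
head 142 [122.6 151.2]
stop [226.4 250.6]
```

View pics/v5.png

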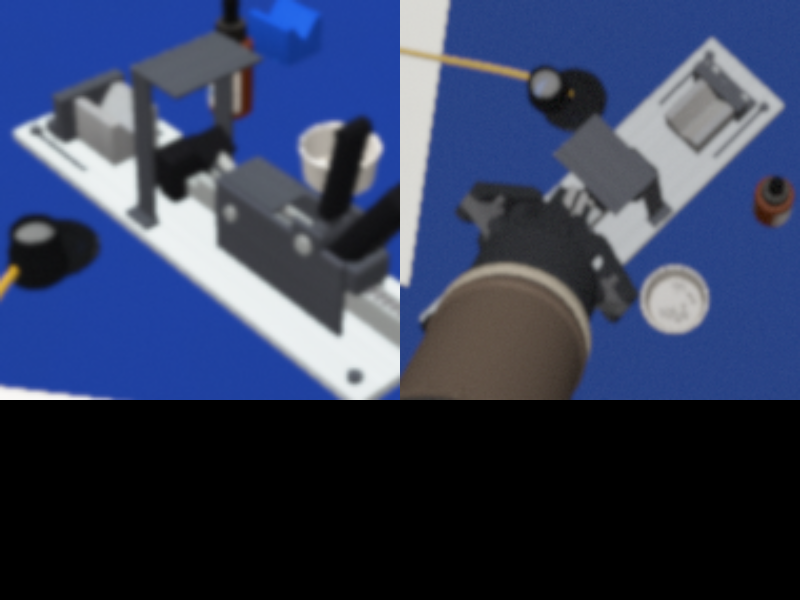

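The block stands flush and square against the stop (right view, (710,105)). The jaw is back, the trigger and paddle are at rest, the bystanders have not moved and the arm is clear. Handing in.

```bash
python3 -c "
from bench import order
print(order.job_done())"
```

```text
the job is handed in; nothing more can be done
None
```

I handed the job in at about 29 s: eight trigger strokes pressed the V-block tight against the stop, the paddle then ran the jaw fully back, and the block looked flush and square with the bystanders unmoved; no verdict came back.

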